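# Load a tube bucket and start its incubation

## Robot

A 7-joint arm with a two-finger parallel gripper is mounted at the origin on the work surface. World frame = base frame: x ahead of the robot, y to its left, z up, the work surface at z = 0. Lengths are in m, angles in rad, forces in N, time in s.
With the tool pointing down it reaches from about 0.425 to 0.875 m from the base axis. Payload 4.7 kg.
Tool frame: the origin (TCP) lies midway between the tips of the shut fingers; the grasp point (between the pads) lies 19 mm behind it; x points along the fingers, z is the direction in which the jaws open and shut, and the axes are right-handed (so a half turn about x gives the same grasp; the last joint's range is limited). The gripper opens to 87 mm and grips with 3 to 60 N. Pads are 19 mm wide; open, the fingers measure 117 mm over their backs; the gripper's body (75 mm by 190 mm) begins 51 mm behind the grasp point.
Start: joints at [-1.133, 0.321, -0.07, 1.45, 0.023, 1.371, -0.057], TCP at [0.267, 0.593, 0.223] pointing down, gripper open.
Joint ranges: [-2.86, 2.86], [-0.3, 2.09], [-1.38, 1.24], [0.06, 2.45], [-1.56, 4.7], [0.09, 2.05], [-2.69, 2.69]. Speed limits (rad/s): [2.57, 2.57, 3.14, 3.14, 3.14, 3.14, 3.14].

## Interface

Orientations are given as a rotation vector (axis times angle).
In Python, from bench import ctrl, vision, close_job gives the robot as it stands. The module is installed in compiled form; this text tells all that it offers.
- The arm moves only by the tool servo_tool, never from a script. Its argument "commands" is a list that holds one entry, the list of rows, each a list of 7 numbers: the turn, a rotation vector about the tool's x, y, z in degrees, then the shift along the tool's x, y, z in mm, then the finger opening in mm, from 0 to 87. In form: [[[wx, wy, wz, x, y, z, grip], ...]]. A call has 1 to 5 rows; each row is the pose to reach, as a shift and turn from the pose commanded when the call began, along the tool's axes at that moment; what a row does not reach only later rows make up. A row lasts 1/8 s, in which the tool goes at most 62.5 mm and 10.7 degrees, less where a joint would pass 70% of its speed; a pose out of reach is approached as far as the arm can. A call with a gripper value outside its range is refused whole. The fingers move at their own pace and stop on an object; "newtons" is the grip in N (left out, the last holds). Time passes only in rows, so rows that repeat a pose let the fingers close. It gives the time, the measured TCP pose, the force and the opening at its end, in the units of the state.
- ctrl.get_state(): the state, without advancing time (a new reading comes with each control period).
- vision.get_image(name): name is "side" or "top" or "wrist"; returns the picture (384x512x3 uint8, red, green, blue); there is no depth.
- vision.camera_info(name): a dict with "fov_y" (degrees; the focal length in pixels is half the picture's height over the tangent of half this angle, whatever the lens; pixels are square), "cx", "cy" (the principal point, pixels), "dist" ([k1, k2, p1, p2, k3] as OpenCV has them; the pictures are not rectified), "pose" (4x4, takes a point from camera to world coordinates). Camera axes: x right, y down, z forward; pixel columns grow to the right and rows downward; lengths in m; the calibration is good to about 2 mm. A picture is of the moment at which its call begins: read the wrist's pose just before it. camera_info takes no time and is no camera call; for the wrist camera it gives the pose at the moment of the call.
- close_job(): hands the job in, once; it reports no verdict.
The state is a dict: "time": time; "joint_positions": joint angles; "qd": joint speeds; "joint_torque": joint torques, N m; "position": TCP position; "tool_rot": TCP orientation; "ft_force": force on the tool from outside, world axes, zero at the start; "torque": the same for the moment, N m; "grip_width": opening from 0.0 (shut) to 1.0 (fully open).
Only numpy, scipy, OpenCV 4.12 (cv2) and the standard library are available. Lean on these libraries where they do the work, as an engineer would, in place of code of your own. Each camera call takes 0.05 s, during which the arm holds its last target. There are 200 camera calls.

## Task

Start an incubation: with the tube bucket standing on the bench, put every yellow-capped tube from the rack fully home into its tube holes, leaving the white-capped tubes where they are. Then raise the bucket's wire bail upright, lift the bucket level by the bail and lower it into the well of the incubator until it sits on the floor of the well, fold the bail down again to either side, and only then stand the orange thermometer fully home in the bucket's thermometer hole. When all is in place press the green start button, and disturb nothing else on the bench.

Things in the scene. Friction and masses are not known exactly. Their poses are not given: they have to be found in the camera images.
- sampleA: yellow-capped sample tube, sealed, standing in the tube rack: round-bottomed amber tube 13 mm diameter, yellow plastic cap 17 mm diameter from 66 to 84 mm above the tube's bottom; 84 mm long over all, 16 g. Origin at the bottom of the tube, z up its axis. To be incubated; three to five of the five such tubes are present
- sampleB: yellow-capped sample tube, sealed, standing in the tube rack: round-bottomed amber tube 13 mm diameter, yellow plastic cap 17 mm diameter from 66 to 84 mm above the tube's bottom; 84 mm long over all, 16 g. Origin at the bottom of the tube, z up its axis. To be incubated; three to five of the five such tubes are present
- sampleC: yellow-capped sample tube, sealed, standing in the tube rack: round-bottomed amber tube 13 mm diameter, yellow plastic cap 17 mm diameter from 66 to 84 mm above the tube's bottom; 84 mm long over all, 16 g. Origin at the bottom of the tube, z up its axis. To be incubated; three to five of the five such tubes are present
- sampleD: yellow-capped sample tube, sealed, standing in the tube rack: round-bottomed amber tube 13 mm diameter, yellow plastic cap 17 mm diameter from 66 to 84 mm above the tube's bottom; 84 mm long over all, 16 g. Origin at the bottom of the tube, z up its axis. To be incubated; three to five of the five such tubes are present
- sampleE: yellow-capped sample tube, sealed, standing in the tube rack: round-bottomed amber tube 13 mm diameter, yellow plastic cap 17 mm diameter from 66 to 84 mm above the tube's bottom; 84 mm long over all, 16 g. Origin at the bottom of the tube, z up its axis. To be incubated; three to five of the five such tubes are present
- otherA: white-capped sample tube, sealed, standing in the tube rack: round-bottomed amber tube 13 mm diameter, white plastic cap 17 mm diameter from 66 to 84 mm above the tube's bottom; 84 mm long over all, 16 g. Origin at the bottom of the tube, z up its axis. Not part of this job: stays in the rack
- otherB: white-capped sample tube, sealed, standing in the tube rack: round-bottomed amber tube 13 mm diameter, white plastic cap 17 mm diameter from 66 to 84 mm above the tube's bottom; 84 mm long over all, 16 g. Origin at the bottom of the tube, z up its axis. Not part of this job: stays in the rack
- rack: blue tube rack, fixed, 146 x 100 x 50 mm, two rows (at y = -26 and +26 mm) of four square 16 mm holes (x = -54, -18, 18, 54 mm), 44 mm deep; tubes stand in it with their bottoms 6 mm above its underside, so that the caps run from 72 to 90 mm above the bench. Origin at the centre of its underside
- bucket: tube bucket, loose: a steel bucket with a dark drilled filling, 72 (x) x 120 (y) x 50 mm high, about 0.75 kg. In its top a row of five tube holes at x = 0, y = -48, -24, 0, 24, 48 mm, 15 mm diameter, 44 mm deep (a tube fully home has its bottom 6 mm above the bucket's underside) and a small thermometer hole. Wire bail pivoted on ears at both ends, axis along y, 53 mm above the underside. Origin at the centre of its underside
- bail: bail of the bucket, 4 mm wire, a U 126 mm wide with its crossbar 80 mm from the pivots. Origin on the pivot axis midway between the pivots; z points to the crossbar, y lies along the bucket's y. At the start folded to about level on the bucket's -x side; upright along the bucket's z. Swings 100 degrees to either side of upright; light friction holds it wherever it is left
- bail_grip (a point): centre of the bail's crossbar, on the axis of a black roller grip with two red bands, 11 mm diameter and 70 mm long along the bail's y, which turns on the wire with little friction. 133 mm above the bucket's underside when the bail is upright; the caps of loaded tubes then reach 90 mm
- thermometer: stick thermometer with an orange head, standing upright in its stand: steel probe 6 mm diameter and 95 mm long with a rounded end, then a square head 20 x 20 mm, 95 to 131 mm above the probe's end; 30 g. Origin at the end of the probe, z up the stick
- stand: grey thermometer stand, fixed, 46 x 46 x 40 mm, with one hole 9 mm in diameter, 34 mm deep, in the middle of its top. Origin at the centre of its underside
- thermo_hole (a point): mouth of the bucket's thermometer hole, in its top face at x = +22 mm, y = 0: 9 mm diameter, 44 mm deep, so that a probe fully home has its end 6 mm above the bucket's underside. Moves with the bucket
- incubator: dry-block incubator, fixed, 280 mm (x) by 200 mm (y) by 95 mm high, flat white and grey top with a well in it and a dark control strip at its -x end. Origin at the centre of its underside; the well is centred at x = +25 mm, y = 0
- well (a point): centre of the floor of the incubator's well, 58 mm above the bench. The well is 80 mm (incubator x) by 128 mm (y), 37 mm deep, its top 12 mm flaring outward by 5 mm all round. A seated bucket stands on this floor, its top 13 mm above the incubator's, its long side along the incubator's y, either way round
- start (a joint): green start button on the incubator: 0 released, grows to 0.006 m fully pressed, 5 N; springs back
- start_top (a point): centre of the top of the green start button, 24 mm diameter, 22 mm above the incubator's top; pressed straight down
- jarA: specimen jar, amber with a white lid, 45 mm diameter, 64 mm high, bystander. Origin at the centre of its underside
- jarB: specimen jar, amber with a white lid, 45 mm diameter, 64 mm high, bystander. Origin at the centre of its underside
- jarD: specimen jar, amber with a white lid, 45 mm diameter, 64 mm high, bystander. Origin at the centre of its underside
- jarE: specimen jar, amber with a white lid, 45 mm diameter, 64 mm high, bystander. Origin at the centre of its underside

How it is judged:
By the outcome, as a careful person would: the job done as asked, in the order asked, and still so for the second after the job is handed in, with the robot touching nothing.
Of sampleA, sampleB, sampleC, sampleD, sampleE only 3 to 5 are there at a start; the rules pass over those that are not, and their reading is None.
At some moment in a run one of bucket may be knocked a few centimetres aside while the robot is not near it.
It also fails if it takes over 210 s, if anything falls off the work surface, if the arm or the gripper's body presses on something with over 40 N, if the wrist force passes 120 N, or if a joint passes its speed limit or range.

## Working session

There is one attempt and no reset: what is moved stays moved. The work goes in short steps, Python scripts to look and compute and a tool call to move; the robot and the scene stay as the last step left them, time stands still between calls to the robot, and variables do not carry over. Pictures are saved under pics/ and viewed, about 12 in all and at most 16, crops included, and the job is handed in when it is done.

Besides the shell and the picture viewer there is one more tool, called after "Emit:" as name([rows], argument=value, ...), one row to a line, values as JSON. servo_tool: Moves the arm, as the interface text tells. Its arguments: {"type":"object","properties":{"commands":{"type":"array"},"newtons":{"type":"number"}},"required":["commands"]}

```bash
mkdir -p pics; cat > h.py <<'E'
import numpy as np,cv2
from bench import ctrl,vision
from scipy.spatial.transform import Rotation as R
def K(i):
    f=192/np.tan(np.radians(i['fov_y'])/2); return np.array([[f,0,i['cx']],[0,f,i['cy']],[0,0,1.]])
def ray(i,uv):
    p=cv2.undistortPoints(np.array(uv,float).reshape(-1,1,2),K(i),np.array(i['dist'],float)).reshape(-1,2)
    d=np.c_[p,np.ones(len(p))]; T=np.array(i['pose']); return T[:3,3],d@T[:3,:3].T
def plane(i,uv,z):
    o,d=ray(i,uv); return o+d*((z-o[2])/d[:,2])[:,None]
def proj(i,P):
    T=np.linalg.inv(np.array(i['pose'])); P=np.array(P,float).reshape(-1,3)
    r,_=cv2.Rodrigues(T[:3,:3]); return cv2.projectPoints(P,r,T[:3,3],K(i),np.array(i['dist'],float))[0].reshape(-1,2)
def snap(n,f=None):
    i=vision.camera_info(n); im=vision.get_image(n)
    if f: cv2.imwrite('pics/'+f,im[:,:,::-1])
    return i,im
def blobs(im,lo,hi,amin=20):
    h=cv2.cvtColor(im,cv2.COLOR_RGB2HSV); m=cv2.inRange(h,np.array(lo),np.array(hi))
    n,l,s,c=cv2.connectedComponentsWithStats(m)
    return [(s[k,4],c[k].round(1),s[k,:4]) for k in range(1,n) if s[k,4]>=amin]
def tool(P):
    "shift in tool axes (mm) to bring TCP to world P"
    s=ctrl.get_state(); return (R.from_rotvec(s['tool_rot']).inv().apply(np.array(P)-s['position'])*1000).round(1)
def st():
    s=ctrl.get_state(); print('t',round(s['time'],2),'p',np.round(s['position'],4),'F',np.round(s['ft_force'],1),'g',round(s['grip_width'],3)); print(R.from_rotvec(s['tool_rot']).as_matrix().round(3).tolist(),np.round(s['joint_positions'],2))
E
python3 - <<'E'
from h import *
st()
a=[]
for n in ['top','side','wrist']:
    i,im=snap(n,n+'0.png'); print(n,i['fov_y'],i['cx'],i['cy'],i['dist'],np.round(i['pose'],3).tolist())
E
```

```text
t 0.0 p [0.2671 0.592  0.2215] F [-0.1  0.8  0.1] g 0.998
[[-0.001, -0.912, 0.411], [-0.002, 0.411, 0.912], [-1.0, -0.0, -0.002]] [-1.13  0.32 -0.07  1.45  0.02  1.37 -0.06]
top 42.18208619876149 260.37692800511536 186.4003857847412 [-0.11523901  0.          0.          0.          0.        ] [[0.018, -0.999, 0.051, 0.474], [-0.999, -0.02, -0.03, 0.027], [0.031, -0.05, -0.998, 1.417], [0.0, 0.0, 0.0, 1.0]]
side 57.91473910084391 257.7421769788811 186.1468310386676 [0.0131543 0.        0.        0.        0.       ] [[-0.767, -0.364, 0.528, 0.103], [-0.641, 0.454, -0.619, 0.567], [-0.015, -0.813, -0.582, 0.616], [0.0, 0.0, 0.0, 1.0]]
wrist 69.60208922840326 259.6843473836758 185.60741541911818 [-0.02125963  0.          0.          0.          0.        ] [[0.41, 0.873, 0.264, 0.196], [0.912, -0.393, -0.12, 0.625], [-0.001, 0.29, -0.957, 0.383], [0.0, 0.0, 0.0, 1.0]]
```

View pics/top0.png

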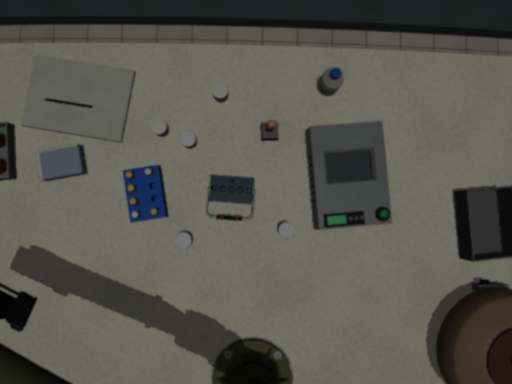

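View pics/side0.png

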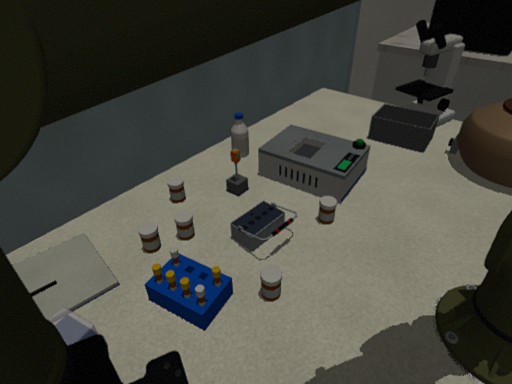

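```bash
python3 - <<'E'
from h import *
i,im=snap('top')
def show(n,lo,hi,z,a=6):
    for A,c,s in blobs(im,lo,hi,a): print(n,A,c,s,plane(i,[c],z)[0].round(3))
show('yel',(12,120,90),(32,255,255),.09,4)
show('blue',(105,120,50),(125,255,200),.05,100)
show('green',(45,100,40),(85,255,255),.117)
show('red',(0,120,60),(8,255,255),.053)
show('red',(172,120,60),(180,255,255),.053)
c=im[40:260,100:420]; cv2.imwrite('pics/crop1.png',cv2.resize(c,None,fx=2.5,fy=2.5,interpolation=cv2.INTER_CUBIC)[:,:,::-1]*1)
E
```

```text
yel 24 [128.3 174. ] [126 172   6   5] [0.568 0.342 0.09 ]
yel 21 [130.4 187.2] [128 185   6   5] [0.533 0.335 0.09 ]
yel 20 [132.2 200.8] [130 199   5   5] [0.497 0.329 0.09 ]
yel 17 [153.4 210.9] [152 209   4   5] [0.471 0.271 0.09 ]
blue 1495 [145.7 193.1] [124 165  42  57] [0.519 0.301 0.05 ]
green 58 [383.9 213.5] [380 210   9   8] [ 0.475 -0.34   0.117]
green 198 [336.4 219.4] [327 214  20  12] [ 0.457 -0.213  0.117]
red 7 [221.  217.3] [220 216   3   3] [0.457 0.093 0.053]
red 6 [236.5 218. ] [236 217   2   3] [0.456 0.05  0.053]
```

View pics/crop1.png

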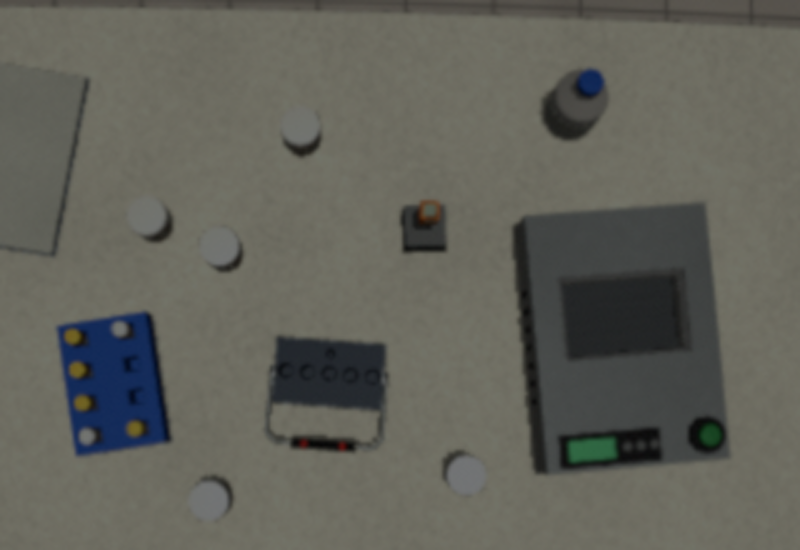

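```bash
python3 - <<'E'
from h import *
print(tool([.50,.31,.2215]), tool([.568,.342,.2]))
E
```

```text
[   0.6 -328.2 -161.5] [  22.  -377.1 -104.4]
```

Emit:
servo_tool([
  [[-9, 0, 0, 0, -55, -27, 60], [-18, 0, 0, 0, -110, -54, 60], [-27, 0, 0, 0, -165, -81, 60], [-34.7, 0, 0, 0, -220, -108, 60], [-34.7, 0, 0, 0, -275, -135, 60]],
], newtons=15)

```text
time: 0.82
position: [0.4635, 0.3546, 0.2226]
tool_rot: [-1.343, 1.117, 1.343]
ft_force: [0.5, 1.2, -0.5]
grip_width: 0.695
```

```bash
python3 - <<'E'
from h import *
st(); i,im=snap('wrist','w1.png')
print(tool([.50,.31,.2215]))
for A,c,s in blobs(im,(12,120,60),(32,255,255),80): print('y',A,c,s,plane(i,[c],.09)[0].round(4))
E
```

```text
t 0.82 p [0.4635 0.3546 0.2226] F [ 0.5  1.2 -0.5] g 0.695
[[0.0, -0.983, -0.182], [0.0, -0.182, 0.983], [-1.0, -0.0, 0.0]] [-0.73  0.18  0.04  1.63 -0.01  1.34  1.06]
[  1.5 -22.8 -39.1]
y 212 [187.  166.4] [179 158  17  17] [0.4673 0.2749 0.09  ]
y 203 [233.9 197.1] [227 189  15  17] [0.493  0.3307 0.09  ]
y 204 [234.6 225.5] [228 217  14  18] [0.5274 0.337  0.09  ]
y 107 [235.6 248.1] [229 243  13  11] [0.5564 0.3428 0.09  ]
y 175 [373.1 265.2] [368 245   9  44] [0.5493 0.5122 0.09  ]
y 125 [145.7 268.9] [143 247   8  42] [0.6053 0.2385 0.09  ]
```

View pics/w1.png

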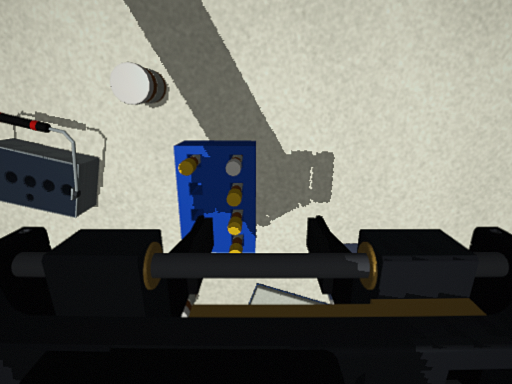

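Emit:
servo_tool([
  [[0, 0, 0, 0, -30, -28, 40], [0, 0, 0, 0, -57, -56, 40], [0, 0, 0, 0, -57, -56, 40]],
])

```text
time: 1.25
position: [0.5314, 0.308, 0.2222]
tool_rot: [-1.339, 1.122, 1.336]
ft_force: [-0.6, 0.4, -0.0]
grip_width: 0.487
```

```bash
python3 - <<'E'
from h import *
st(); i,im=snap('wrist','w2.png')
for A,c,s in blobs(im,(12,120,60),(32,255,255),80): print('y',A,c,s,plane(i,[c],.085)[0].round(4),tool(np.r_[plane(i,[c],.085)[0][:2],.063]))
h=cv2.cvtColor(im,cv2.COLOR_RGB2HSV); m=cv2.inRange(h,(105,120,20),(125,255,255))
m=cv2.morphologyEx(m,cv2.MORPH_CLOSE,np.ones((15,15)))
print(proj(i,ctrl.get_state()['position']))
E
```

```text
t 1.25 p [0.5314 0.308  0.2222] F [-0.6  0.4 -0. ] g 0.487
[[0.001, -0.985, -0.174], [-0.002, -0.174, 0.985], [-1.0, -0.001, -0.002]] [-0.65  0.24  0.09  1.55 -0.02  1.35  1.19]
y 211 [237.3 113.1] [229 105  17  17] [0.4697 0.273  0.085 ] [159.2  65.3 -26. ]
y 213 [285.5 146.7] [278 138  16  18] [0.4954 0.3298 0.085 ] [159.1  29.9  25.3]
y 210 [284.7 178.4] [278 170  15  18] [0.5305 0.3361 0.085 ] [159.1  -5.7  25.3]
y 207 [283.9 207.8] [277 199  15  18] [0.5652 0.3423 0.085 ] [159.1 -41.   25.2]
y 148 [176.1 268.1] [173 244   8  45] [0.6679 0.2262 0.085 ] [ 159.1 -121.4 -107.3]
y 153 [343.3 267.2] [339 244   8  45] [0.6299 0.4311 0.085 ] [ 159.  -120.4  101.1]
[[263.6907614  226.99855302]]
```

View pics/w2.png

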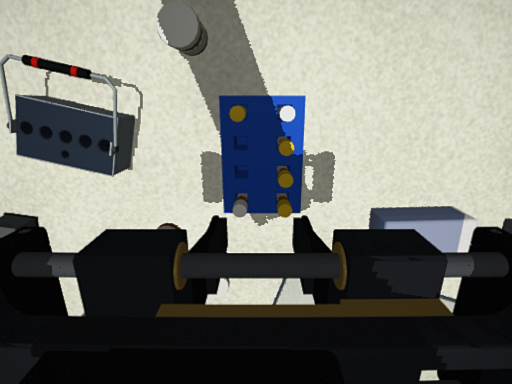

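Emit:
servo_tool([
  [[0, 0, 0, 30, -5.7, 25.3, 40], [0, 0, 0, 90, -5.7, 25.3, 40], [0, 0, 0, 140, -5.7, 25.3, 40], [0, 0, 0, 159, -5.7, 25.3, 40], [0, 0, 0, 159, -5.7, 25.3, 25]],
])

```text
time: 1.92
position: [0.5286, 0.3381, 0.063]
tool_rot: [-1.342, 1.119, 1.344]
ft_force: [1.1, 0.1, 0.6]
grip_width: 0.41
```

Emit:
servo_tool([
  [[0, 0, 0, 0, 0, 0, 10], [0, 0, 0, 0, 0, 0, 10], [0, 0, 0, 0, 0, 0, 10]],
])

```text
time: 2.3
position: [0.531, 0.3383, 0.0657]
tool_rot: [-1.342, 1.114, 1.34]
ft_force: [0.6, 0.7, 4.6]
grip_width: 0.188
```

Emit:
servo_tool([
  [[0, 0, 0, -40, 0, 0, 10], [0, 0, 0, -80, 0, 0, 10], [0, 0, 0, -125, 0, 0, 10], [0, 0, 0, -125, 0, 0, 10]],
])

```text
time: 2.8
position: [0.5321, 0.339, 0.194]
tool_rot: [-1.342, 1.108, 1.338]
ft_force: [0.0, -0.3, 0.4]
grip_width: 0.19
```

```bash
python3 - <<'E'
from h import *
st(); i,im=snap('wrist','w3.png')
p=ctrl.get_state()['position']; r=R.from_rotvec(ctrl.get_state()['tool_rot'])
for d in (-27,-19,-9,57): print(d,proj(i,p+r.apply([d/1000,0,0])).round(1))
for A,c,s in blobs(im,(12,120,60),(32,255,255),80): print('y',A,c,s)
print(tool([.515,.085,.2]))
E
```

```text
t 2.8 p [0.5321 0.339  0.194 ] F [ 0.  -0.3  0.4] g 0.19
[[0.008, -0.984, -0.181], [0.005, -0.181, 0.984], [-1.0, -0.008, 0.004]] [-0.67  0.29  0.08  1.55 -0.02  1.29  1.16]
-27 [[258.6 246.2]]
-19 [[258.6 239.3]]
-9 [[258.7 231.6]]
57 [[258.7 196.2]]
y 287 [202.5 106.4] [193  98  20  18]
y 256 [257.1 144.3] [249 135  17  19]
y 772 [259.6 238.6] [246 222  29  31]
y 136 [218.5 267.5] [217 245   5  45]
y 128 [300.7 267.4] [299 244   4  46]
[  -9.6   61.3 -246.1]
```

View pics/w3.png

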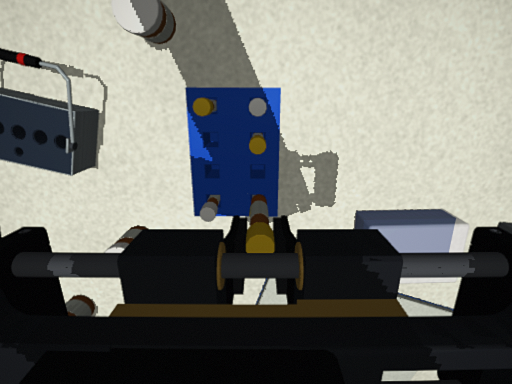

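Emit:
servo_tool([
  [[10.4, 0, 0, 0, 12, -58, 10], [20.8, 0, 0, 0, 24, -116, 10], [31.2, 0, 0, 0, 36, -174, 10], [41.6, 0, 0, 0, 48, -232, 10], [52, 0, 0, 0, 60, -290, 10]],
])

```text
time: 3.48
position: [0.522, 0.0394, 0.1874]
tool_rot: [-0.655, 1.471, 0.656]
ft_force: [1.5, -0.5, -0.5]
grip_width: 0.19
```

Emit:
servo_tool([
  [[10.4, 0, 0, 0, -10, -12, 10], [20.8, 0, 0, 0, -20, -25, 10], [31.2, 0, 0, 0, -28, -34, 10], [41.6, 0, 0, 0, -28, -34, 10], [49.7, 0, 0, 0, -28, -34, 10]],
])

```text
time: 4.1
position: [0.5205, -0.0029, 0.1872]
tool_rot: [0.022, 1.573, -0.022]
ft_force: [0.1, 0.1, 0.5]
grip_width: 0.185
```

```bash
python3 - <<'E'
from h import *
st(); i,im=snap('wrist','w4.png')
it,t=snap('top','t4.png')
print(plane(it,[[231.6,189.2]],.05),proj(i,plane(it,[[231.6,189.2]],.05)))
p=ctrl.get_state()['position']; r=R.from_rotvec(ctrl.get_state()['tool_rot'])
for d in (-27,-19,-9,57): print(d,proj(i,p+r.apply([d/1000,0,0])).round(1))
E
```

```text
t 4.1 p [ 0.5205 -0.0029  0.1872] F [0.1 0.1 0.5] g 0.185
[[-0.002, 0.028, 1.0], [-0.0, 1.0, -0.028], [-1.0, -0.0, -0.002]] [-0.43  0.06  0.4   1.83 -0.03  1.25 -0.05]
[[0.53449443 0.06547251 0.05      ]] [[269.79844922 113.56566032]]
-27 [[256.6 254.1]]
-19 [[256.7 246.8]]
-9 [[256.9 238.6]]
57 [[257.7 201.5]]
```

View pics/w4.png

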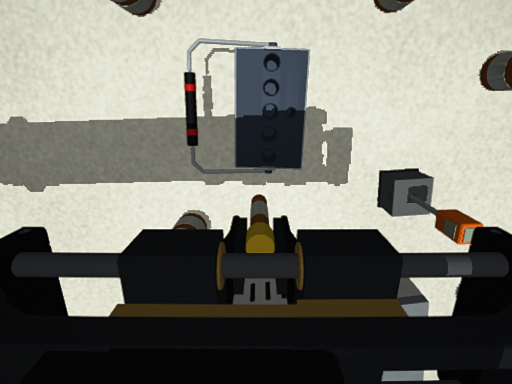

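```bash
cat >> h.py <<'E'
def holes(im,box,up=4):
    "dark round holes in picture region box=(u0,v0,u1,v1)"
    u0,v0,u1,v1=box; g=cv2.resize(cv2.cvtColor(im[v0:v1,u0:u1],cv2.COLOR_RGB2GRAY),None,fx=up,fy=up,interpolation=cv2.INTER_CUBIC)
    b=cv2.adaptiveThreshold(g,255,cv2.ADAPTIVE_THRESH_MEAN_C,cv2.THRESH_BINARY_INV,101,6)
    b=cv2.morphologyEx(b,cv2.MORPH_OPEN,np.ones((7,7)))
    n,l,s,c=cv2.connectedComponentsWithStats(b)
    o=[]
    for k in range(1,n):
        if 150<s[k,4]<6000 and .6<s[k,2]/s[k,3]<1.7: o.append((s[k,4],((c[k]+.5)/up-.5+[u0,v0]).round(1),(s[k,2:4]/up)))
    return o,g,b
E
python3 - <<'E'
from h import *
im=cv2.imread('pics/w4.png')[:,:,::-1].copy(); i=vision.camera_info('wrist')
o,g,b=holes(im,(225,40,320,180))
for x in o: print(x,plane(i,[x[1]],.05)[0].round(4))
for z,n in((.053,'red'),):
  for lo,hi in (((0,120,60),(8,255,255)),((172,120,60),(180,255,255))):
    for A,c,s in blobs(im,lo,hi,20): print(n,A,c,plane(i,[c],z)[0].round(4))
cv2.imwrite('pics/c4.png',np.hstack([g,b]))
E
```

```text
(np.int32(2339), array([270.8,  86.1]), array([17.25, 18.  ])) [0.5356 0.093  0.05  ]
(np.int32(1469), array([314.9, 111.6]), array([11.5, 12.5])) [0.5815 0.0668 0.05  ]
(np.int32(814), array([227.6, 118.8]), array([ 8. , 10.5])) [0.4898 0.0614 0.05  ]
(np.int32(982), array([270., 137.]), array([14., 10.])) [0.5342 0.0413 0.05  ]
red 84 [189.8  87.1] [0.4535 0.0938 0.053 ]
red 66 [191.8 131.5] [0.4515 0.0493 0.053 ]
```

View pics/c4.png

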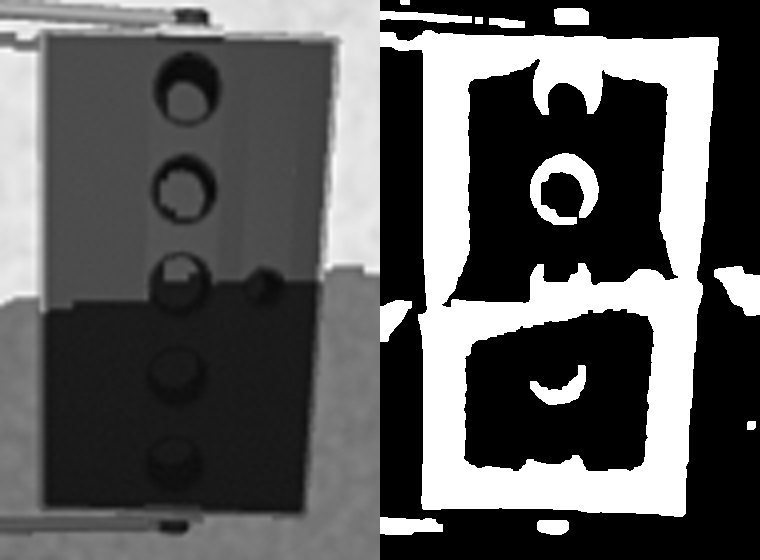

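```bash
cat >> h.py <<'E'
def bucket(i,im,guess,z=.05,thr=85,holefit=True):
    "quad of bucket top from dark region near guess pixel"
    g=cv2.GaussianBlur(cv2.cvtColor(im,cv2.COLOR_RGB2GRAY),(3,3),0)
    m=cv2.morphologyEx((g<thr).astype(np.uint8),cv2.MORPH_CLOSE,np.ones((5,5)))
    m=cv2.morphologyEx(m,cv2.MORPH_OPEN,np.ones((13,13)))
    n,l,s,c=cv2.connectedComponentsWithStats(m); k=l[int(guess[1]),int(guess[0])]
    cn=max(cv2.findContours((l==k).astype(np.uint8),0,2)[0],key=cv2.contourArea)
    P=plane(i,cn.reshape(-1,2),z)[:,:2]*1000
    (c,wh,a)=cv2.minAreaRect(P.astype(np.float32)); 
    return np.array(c),wh,a,s[k]
E
python3 - <<'E'
from h import *
im=cv2.imread('pics/w4.png')[:,:,::-1].copy(); i=vision.camera_info('wrist')
H=plane(i,[[271.4,62.1],[270.6,86.9],[269.6,110.6],[268.9,133.4],[268.1,155.4],[290.6,111.4]],.05)
print(H.round(4)); d=H[0]-H[4]; print(np.degrees(np.arctan2(-d[0],d[1])),np.linalg.norm(d))
for t in (75,85,95): print(bucket(i,im,(260,120),thr=t))
print(tool(np.r_[H[4][:2],.13]),ctrl.get_state()['position'])
E
```

```text
[[0.5365 0.1157 0.05  ]
 [0.5354 0.0922 0.05  ]
 [0.5341 0.0687 0.05  ]
 [0.5331 0.0452 0.05  ]
 [0.5319 0.0214 0.05  ]
 [0.5561 0.0675 0.05  ]]
-2.77352502405576 0.09437146790342077
(array([532.69006348,  41.90060425]), (67.01826477050781, 73.63934326171875), 88.77923583984375, array([ 235,  104,   69,   64, 4020], dtype=int32))
(array([534.37341309,  64.93504333]), (124.18782806396484, 73.18109893798828), 87.29071807861328, array([ 235,   50,   72,  122, 8245], dtype=int32))
(array([534.49316406,  64.78340912]), (126.18672943115234, 73.43536376953125), 87.29069519042969, array([ 235,   49,   73,  124, 8388], dtype=int32))
[57.3 24.3 10.8] [ 0.52066275 -0.00264182  0.18734807]
```

Emit:
servo_tool([
  [[1.2, 0, 0, 20, 24, 11, 10], [1.2, 0, 0, 57, 24, 11, 10], [1.2, 0, 0, 57, 24, 11, 10], [1.2, 0, 0, 57, 24, 11, 10]],
])

```text
time: 4.7
position: [0.5333, 0.0208, 0.1323]
tool_rot: [0.034, 1.57, -0.034]
ft_force: [0.0, -0.3, 0.5]
grip_width: 0.184
```

```bash
python3 - <<'E'
from h import *
st(); i,im=snap('wrist')
p=ctrl.get_state()['position']; r=R.from_rotvec(ctrl.get_state()['tool_rot'])
print(proj(i,p+r.apply([.057,0,0])), proj(i,[.5319,.0205,.05]),proj(i,[.5341,.0687,.05]))
cv2.imwrite('pics/c5.png',cv2.resize(im[80:260,180:340],None,fx=4,fy=4,interpolation=cv2.INTER_CUBIC)[:600,:,::-1])
E
```

```text
t 4.7 p [0.5333 0.0208 0.1323] F [ 0.  -0.3  0.5] g 0.184
[[0.001, 0.043, 0.999], [-0.0, 0.999, -0.043], [-1.0, -0.0, 0.001]] [-0.44  0.14  0.38  1.87 -0.06  1.14 -0.08]
[[258.23363905 201.86320791]] [[256.14334901 192.66544002]] [[256.14598245 140.48017701]]
```

View pics/c5.png

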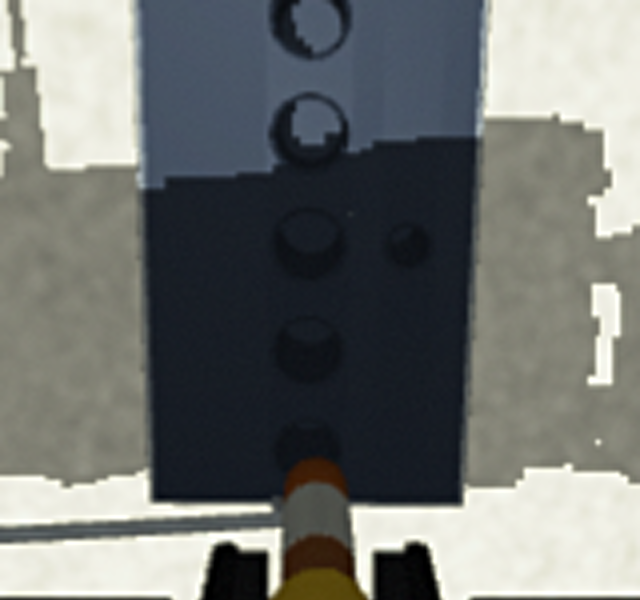

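Emit:
servo_tool([
  [[0, 0, 0, 0, 0, -2, 10], [0, 0, 0, 15, 0, -2, 10], [0, 0, 0, 30, 0, -2, 10], [0, 0, 0, 45, 0, -2, 10], [0, 0, 0, 58, 0, -2, 10]],
])

```text
time: 5.38
position: [0.5307, 0.0206, 0.0722]
tool_rot: [0.033, 1.571, -0.035]
ft_force: [-0.6, -1.4, 1.8]
grip_width: 0.191
```

Emit:
servo_tool([
  [[0, 0, 0, 5, 0, 0, 10], [0, 0, 0, 11, 0, 0, 10], [0, 0, 0, 11, 0, 0, 10]],
])

```text
time: 5.75
position: [0.5319, 0.021, 0.064]
tool_rot: [0.035, 1.569, -0.034]
ft_force: [-1.9, -3.0, 8.4]
grip_width: 0.187
```

Emit:
servo_tool([
  [[0, 0, 0, 2, 0, 0, 10], [0, 0, 0, 2, 0, 0, 10]],
])

```text
time: 6.0
position: [0.5322, 0.0211, 0.0634]
tool_rot: [0.035, 1.569, -0.034]
ft_force: [-5.7, -1.9, 16.9]
grip_width: 0.19
```

Emit:
servo_tool([
  [[0, 0, 0, 0, 0, 0, 26], [0, 0, 0, 0, 0, 0, 26], [0, 0, 0, -60, 0, 0, 30], [0, 0, 0, -120, 0, 0, 40], [0, 0, 0, -120, 0, 0, 40]],
])

```text
time: 6.62
position: [0.5345, 0.022, 0.1855]
tool_rot: [0.036, 1.561, -0.032]
ft_force: [0.6, -0.7, -0.5]
grip_width: 0.437
```

```bash
python3 - <<'E'
from h import *
st(); print(tool([.4954,.3305,.19]))
i,im=snap('side'); cv2.imwrite('pics/c6.png',cv2.resize(im[150:320,130:310],None,fx=3,fy=3,interpolation=cv2.INTER_CUBIC)[:,:,::-1])
E
```

```text
t 6.62 p [0.5345 0.022  0.1855] F [ 0.6 -0.7 -0.5] g 0.437
[[0.01, 0.043, 0.999], [0.003, 0.999, -0.043], [-1.0, 0.003, 0.01]] [-0.45  0.09  0.39  1.81 -0.04  1.24 -0.1 ]
[ -4.1 306.6 -52.3]
```

View pics/c6.png

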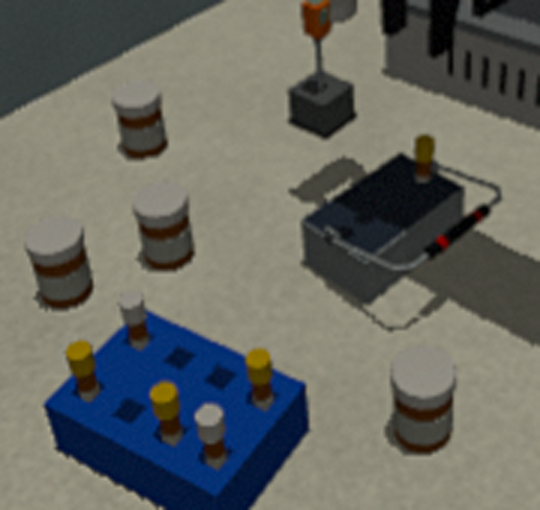

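```bash
cat > tr.py <<'E'
import json,sys,os
from h import *
F='cmd.json'
def load():
    d=json.load(open(F)); return np.array(d['p']),R.from_matrix(d['r'])
def save(p,r): json.dump({'p':list(p),'r':r.as_matrix().tolist()},open(F,'w'))
def step(*rows):
    p,r=load()
    for w in rows:
        w=np.array(w,float); p=p+r.apply(w[3:6]/1000); r=r*R.from_rotvec(np.radians(w[:3]))
    save(p,r); return p,r
def to(P,jaw=None):
    "rows to go from commanded pose to P, and turn about x for jaw angle (deg, world)"
    p,r=load(); s=(r.inv().apply(np.array(P)-p)*1000).round(1); z=r.as_matrix()[:,2]
    a=np.degrees(np.arctan2(z[1],z[0])); return s, None if jaw is None else round((a-jaw+180)%360-180,1)
E
python3 - <<'E'
from tr import *
a=np.radians(65.7); z=np.array([np.cos(a),np.sin(a),0]); x=np.array([0,0,-1.])
save([.267,.593,.223],R.from_matrix(np.c_[x,np.cross(z,x),z]))
S=[[-34.7,0,0,0,-275,-135],[0,0,0,0,-57,-56],[0,0,0,159,-5.7,25.3],[0,0,0,-125,0,0],[52,0,0,0,60,-290],[49.7,0,0,0,-28,-34],[1.2,0,0,57,24,11],[0,0,0,58,0,-2],[0,0,0,11,0,0],[0,0,0,2,0,0],[0,0,0,-120,0,0]]
for w in S: p,r=step(w); print(p.round(4),r.as_matrix()[:,2].round(3))
print(to([.4954,.33,.2],100.4))
E
```

```text
[0.4621 0.3568 0.223 ] [-0.181  0.984  0.   ]
[0.5283 0.312  0.223 ] [-0.181  0.984  0.   ]
[0.5293 0.3379 0.064 ] [-0.181  0.984  0.   ]
[0.5293 0.3379 0.189 ] [-0.181  0.984  0.   ]
[0.5226 0.0419 0.189 ] [0.664 0.748 0.   ]
[ 0.521  -0.0022  0.189 ] [ 1.    -0.023  0.   ]
[0.5325 0.0216 0.132 ] [ 0.999 -0.044  0.   ]
[0.5305 0.0217 0.074 ] [ 0.999 -0.044  0.   ]
[0.5305 0.0217 0.063 ] [ 0.999 -0.044  0.   ]
[0.5305 0.0217 0.061 ] [ 0.999 -0.044  0.   ]
[0.5305 0.0217 0.181 ] [ 0.999 -0.044  0.   ]
(array([-19. , 306.5, -48.6]), np.float64(-102.9))
```

```bash
python3 - <<'E'
from tr import *
s,a=to([.4939,.3314,.18],100.4); print(s,a)
p,r=step([-51.5,0,0,0,300,-50]); print(to([.4939,.3314,.18],100.4))
E
```

```text
[  1.  307.8 -50.1] -102.9
(array([1. , 5. , 6.1]), np.float64(-51.4))
```

Emit:
servo_tool([
  [[-10.3, 0, 0, 0, 60, -10, 40], [-20.6, 0, 0, 0, 120, -20, 40], [-30.9, 0, 0, 0, 180, -30, 40], [-41.2, 0, 0, 0, 240, -40, 40], [-51.5, 0, 0, 0, 300, -50, 40]],
])

```text
time: 7.3
position: [0.4925, 0.3247, 0.1783]
tool_rot: [-0.673, 1.467, 0.673]
ft_force: [1.3, -0.1, -0.4]
grip_width: 0.461
```

Emit:
servo_tool([
  [[-10.3, 0, 0, 0, 5, 6, 40], [-20.6, 0, 0, 0, 5, 6, 40], [-30.9, 0, 0, 0, 5, 6, 40], [-41.2, 0, 0, 0, 5, 6, 40], [-51.4, 0, 0, 0, 5, 6, 40]],
])

```text
time: 7.92
position: [0.4929, 0.3306, 0.1779]
tool_rot: [-1.346, 1.118, 1.349]
ft_force: [-0.2, 0.1, 0.4]
grip_width: 0.465
```

Emit:
servo_tool([
  [[0, 0, 0, 20, 0, 0, 40], [0, 0, 0, 70, 0, 0, 40], [0, 0, 0, 117, 0, 0, 40], [0, 0, 0, 117, 0, 0, 40], [0, 0, 0, 117, 0, 0, 25]],
])

```text
time: 8.55
position: [0.4945, 0.3314, 0.0641]
tool_rot: [-1.342, 1.117, 1.342]
ft_force: [0.9, 0.1, 0.3]
grip_width: 0.41
```

Emit:
servo_tool([
  [[0, 0, 0, 0, 0, 0, 10], [0, 0, 0, 0, 0, 0, 10], [0, 0, 0, 0, 0, 0, 10], [0, 0, 0, 0, 0, 0, 10]],
])

```text
time: 9.05
position: [0.4951, 0.3315, 0.0649]
tool_rot: [-1.342, 1.115, 1.341]
ft_force: [-0.5, -0.0, 5.7]
grip_width: 0.19
```

Emit:
servo_tool([
  [[0, 0, 0, -40, 0, 0, 10], [0, 0, 0, -80, 0, 0, 10], [0, 0, 0, -120, 0, 0, 10], [0, 0, 0, -120, 0, 0, 10]],
])

```text
time: 9.55
position: [0.496, 0.3322, 0.1873]
tool_rot: [-1.342, 1.111, 1.339]
ft_force: [-0.4, 0.7, -1.5]
grip_width: 0.191
```

```bash
python3 - <<'E'
from tr import *
step([-51.4,0,0,0,5,6],[0,0,0,117,0,0],[0,0,0,-120,0,0]); print(load()[0]); st()
i,im=snap('wrist','w7.png')
p=ctrl.get_state()['position']; r=R.from_rotvec(ctrl.get_state()['tool_rot'])
print(proj(i,p+r.apply([-.019,0,0])),[b for b in blobs(im,(12,120,60),(32,255,255),300)])
it,t=snap('top','t7.png')
for lo,hi in (((0,120,60),(8,255,255)),((172,120,60),(180,255,255))):
    for A,c,s in blobs(t,lo,hi,4): print('red',A,c,plane(it,[c],.053)[0].round(4))
T=[.5305,.0222,.184]
print(to([.5305,-.025,.184],-2.75)); step([52,0,0,0,60,-290]); print(to([.5305,-.025,.184],-2.75))
E
```

```text
[0.49383423 0.33137056 0.184     ]
t 9.55 p [0.496  0.3322 0.1873] F [-0.4  0.7 -1.5] g 0.191
[[0.005, -0.984, -0.181], [0.004, -0.181, 0.984], [-1.0, -0.006, 0.003]] [-0.65  0.22  0.02  1.65 -0.    1.27  1.12]
[[258.56060808 239.90471838]] [(np.int32(733), array([259.6, 239.1]), array([246, 223,  29,  30], dtype=int32))]
red 8 [221.1 217.1] [0.4575 0.0925 0.053 ]
red 6 [236.5 218. ] [0.4558 0.0504 0.053 ]
(array([   0. ,   28.3, -357.1]), np.float64(103.2))
(array([  0. , -72.4, -16.3]), np.float64(51.2))
```

```bash
cat > plan.py <<'E'
from tr import *
def plan(T,jaw,half):
    print(to(T,jaw)); step(half); print(to(T,jaw))
E
python3 - <<'E'
from plan import *
a=np.radians(100.4); z=np.array([np.cos(a),np.sin(a),0]); x=np.array([0,0,-1.])
save([.49383,.33137,.184],R.from_matrix(np.c_[x,np.cross(z,x),z]))
plan([.5317,.0457,.184],-2.75,[52,0,0,0,15,-285])
E
```

```text
(array([   0. ,   14.3, -287.8]), np.float64(103.1))
(array([ 0. , -2.6, -1.2]), np.float64(51.2))
```

Emit:
servo_tool([
  [[10.4, 0, 0, 0, 3, -57, 10], [20.8, 0, 0, 0, 6, -114, 10], [31.2, 0, 0, 0, 9, -171, 10], [41.6, 0, 0, 0, 12, -228, 10], [52, 0, 0, 0, 15, -285, 10]],
])

```text
time: 10.28
position: [0.5298, 0.046, 0.1817]
tool_rot: [-0.655, 1.472, 0.656]
ft_force: [0.2, 0.6, -0.1]
grip_width: 0.183
```

Emit:
servo_tool([
  [[10.4, 0, 0, 0, -2.6, -1.2, 10], [20.8, 0, 0, 0, -2.6, -1.2, 10], [31.2, 0, 0, 0, -2.6, -1.2, 10], [41.6, 0, 0, 0, -2.6, -1.2, 10], [51.2, 0, 0, 0, -2.6, -1.2, 10]],
])

```text
time: 10.9
position: [0.5309, 0.0451, 0.1815]
tool_rot: [0.042, 1.574, -0.043]
ft_force: [0.4, 0.4, -0.2]
grip_width: 0.184
```

Emit:
servo_tool([
  [[0, 0, 0, 30, 0, 0, 10], [0, 0, 0, 65, 0, 0, 10], [0, 0, 0, 65, 0, 0, 10], [0, 0, 0, 75, 0, 0, 10], [0, 0, 0, 85, 0, 0, 10]],
])

```text
time: 11.52
position: [0.5329, 0.0453, 0.099]
tool_rot: [0.038, 1.569, -0.038]
ft_force: [-0.7, -1.3, 0.3]
grip_width: 0.188
```

Emit:
servo_tool([
  [[0, 0, 0, 12, 0, 0, 10], [0, 0, 0, 24, 0, 0, 10], [0, 0, 0, 34, 0, 0, 10], [0, 0, 0, 38, 0, 0, 10], [0, 0, 0, 38, 0, 0, 10]],
])

```text
time: 12.15
position: [0.5333, 0.0452, 0.0623]
tool_rot: [0.039, 1.569, -0.038]
ft_force: [-4.0, -2.1, 12.5]
grip_width: 0.182
```

Emit:
servo_tool([
  [[0, 0, 0, 0, 0, 0, 26], [0, 0, 0, 0, 0, 0, 26], [0, 0, 0, -60, 0, 0, 30], [0, 0, 0, -120, 0, 0, 40], [0, 0, 0, -120, 0, 0, 40]],
])

```text
time: 12.78
position: [0.5357, 0.046, 0.1855]
tool_rot: [0.04, 1.561, -0.036]
ft_force: [-0.6, 0.1, -1.4]
grip_width: 0.438
```

```bash
python3 - <<'E'
from plan import *
step([51.2,0,0,0,-2.6,-1.2],[0,0,0,123,0,0],[0,0,0,-120,0,0]); st();print(load()[0])
plan([.5647,.3444,.181],100.4,[-51.5,0,0,0,295,20])
E
```

```text
t 12.78 p [0.5357 0.046  0.1855] F [-0.6  0.1 -1.4] g 0.438
[[0.01, 0.048, 0.999], [0.003, 0.999, -0.048], [-1.0, 0.003, 0.01]] [-0.44  0.09  0.33  1.8  -0.03  1.24 -0.15]
[0.53167195 0.04572078 0.181     ]
(array([ -0. , 299.9,  18.4]), np.float64(-103.2))
(array([-0. ,  4.3,  2.9]), np.float64(-51.7))
```

Emit:
servo_tool([
  [[-10.3, 0, 0, 0, 59, 4, 40], [-20.6, 0, 0, 0, 118, 8, 40], [-30.9, 0, 0, 0, 177, 12, 40], [-41.2, 0, 0, 0, 236, 16, 40], [-51.5, 0, 0, 0, 295, 20, 40]],
])

```text
time: 13.4
position: [0.5658, 0.3409, 0.1787]
tool_rot: [-0.669, 1.467, 0.669]
ft_force: [-0.2, -0.5, 0.4]
grip_width: 0.458
```

Emit:
servo_tool([
  [[-10.3, 0, 0, 0, 4.3, 2.9, 40], [-20.6, 0, 0, 0, 4.3, 2.9, 40], [-30.9, 0, 0, 0, 4.3, 2.9, 40], [-41.2, 0, 0, 0, 4.3, 2.9, 40], [-51.7, 0, 0, 0, 4.3, 2.9, 40]],
])

```text
time: 14.02
position: [0.5643, 0.344, 0.1784]
tool_rot: [-1.346, 1.117, 1.348]
ft_force: [0.2, -0.0, -0.4]
grip_width: 0.459
```

Emit:
servo_tool([
  [[0, 0, 0, 20, 0, 0, 40], [0, 0, 0, 70, 0, 0, 40], [0, 0, 0, 117, 0, 0, 40], [0, 0, 0, 117, 0, 0, 40], [0, 0, 0, 117, 0, 0, 25]],
])

```text
time: 14.65
position: [0.5655, 0.3444, 0.0642]
tool_rot: [-1.341, 1.117, 1.341]
ft_force: [0.3, -0.6, 0.3]
grip_width: 0.408
```

Emit:
servo_tool([
  [[0, 0, 0, 0, 0, 0, 10], [0, 0, 0, 0, 0, 0, 10], [0, 0, 0, 0, 0, 0, 10], [0, 0, 0, 0, 0, 0, 10]],
])

```text
time: 15.15
position: [0.5661, 0.3445, 0.0651]
tool_rot: [-1.342, 1.115, 1.34]
ft_force: [-0.3, 0.3, 5.4]
grip_width: 0.188
```

Emit:
servo_tool([
  [[0, 0, 0, -40, 0, 0, 10], [0, 0, 0, -80, 0, 0, 10], [0, 0, 0, -120, 0, 0, 10], [0, 0, 0, -120, 0, 0, 10]],
])

```text
time: 15.65
position: [0.5669, 0.3452, 0.1877]
tool_rot: [-1.342, 1.111, 1.339]
ft_force: [0.4, 0.8, -0.2]
grip_width: 0.187
```

```bash
cat >> plan.py <<'E'
def check():
    st(); i,im=snap('wrist')
    p=ctrl.get_state()['position']; r=R.from_rotvec(ctrl.get_state()['tool_rot'])
    print(proj(i,p+r.apply([-.019,0,0])),[b for b in blobs(im,(12,120,60),(32,255,255),300)])
    it,t=snap('top')
    for lo,hi in (((0,120,60),(8,255,255)),((172,120,60),(180,255,255))):
        for A,c,s in blobs(t,lo,hi,4): print('red',A,c,plane(it,[c],.053)[0].round(4))
E
python3 - <<'E'
from plan import *
step([-51.7,0,0,0,4.3,2.9],[0,0,0,117,0,0],[0,0,0,-120,0,0]); print(load()[0])
check()
plan([.5323,.0697,.184],-2.75,[52,0,0,0,-20,-265])
E
```

```text
[0.56474232 0.34440827 0.184     ]
t 15.65 p [0.5669 0.3452 0.1877] F [ 0.4  0.8 -0.2] g 0.187
[[0.006, -0.984, -0.181], [0.004, -0.181, 0.984], [-1.0, -0.006, 0.003]] [-0.55  0.36 -0.05  1.47  0.02  1.31  1.15]
[[258.71180459 239.61759592]] [(np.int32(343), array([199.2,  65.6]), array([189,  55,  22,  21], dtype=int32)), (np.int32(745), array([259.6, 238.9]), array([246, 223,  29,  30], dtype=int32))]
red 9 [221. 217.] [0.4578 0.0928 0.053 ]
red 7 [236.3 218.1] [0.4555 0.0509 0.053 ]
(array([  -0. ,   81.5, -264.3]), np.float64(103.1))
(array([ -0. ,  63. , -79.6]), np.float64(51.2))
```

```bash
cat >> plan.py <<'E'
def setj(p,ang):
    a=np.radians(ang); z=np.array([np.cos(a),np.sin(a),0]); x=np.array([0,0,-1.]); save(p,R.from_matrix(np.c_[x,np.cross(z,x),z]))
E
python3 - <<'E'
from plan import *
setj([.56474,.34441,.184],100.35)
plan([.5323,.0697,.184],-2.75,[52,0,0,0,80,-265])
E
```

```text
(array([   0. ,   81.3, -264.4]), np.float64(103.1))
(array([ 0. ,  1.2, -0.6]), np.float64(51.1))
```

Emit:
servo_tool([
  [[10.4, 0, 0, 0, 16, -53, 10], [20.8, 0, 0, 0, 32, -106, 10], [31.2, 0, 0, 0, 48, -159, 10], [41.6, 0, 0, 0, 64, -212, 10], [52, 0, 0, 0, 80, -265, 10]],
])

```text
time: 16.38
position: [0.5327, 0.0669, 0.1815]
tool_rot: [-0.655, 1.473, 0.656]
ft_force: [-0.0, 0.4, -0.3]
grip_width: 0.187
```

Emit:
servo_tool([
  [[10.4, 0, 0, 0, 1.2, -0.6, 10], [20.8, 0, 0, 0, 1.2, -0.6, 10], [31.2, 0, 0, 0, 1.2, -0.6, 10], [41.6, 0, 0, 0, 1.2, -0.6, 10], [51.1, 0, 0, 0, 1.2, -0.6, 10]],
])

```text
time: 17.0
position: [0.5318, 0.069, 0.1814]
tool_rot: [0.04, 1.574, -0.042]
ft_force: [0.7, 0.5, -0.5]
grip_width: 0.19
```

Emit:
servo_tool([
  [[0, 0, 0, 30, 0, 0, 10], [0, 0, 0, 65, 0, 0, 10], [0, 0, 0, 65, 0, 0, 10], [0, 0, 0, 75, 0, 0, 10], [0, 0, 0, 85, 0, 0, 10]],
])

```text
time: 17.62
position: [0.5339, 0.0692, 0.0991]
tool_rot: [0.037, 1.569, -0.037]
ft_force: [-0.6, -0.5, 0.9]
grip_width: 0.186
```

Emit:
servo_tool([
  [[0, 0, 0, 12, 0, 0, 10], [0, 0, 0, 24, 0, 0, 10], [0, 0, 0, 34, 0, 0, 10], [0, 0, 0, 38, 0, 0, 10], [0, 0, 0, 38, 0, 0, 10]],
])

```text
time: 18.25
position: [0.5346, 0.0691, 0.0627]
tool_rot: [0.038, 1.568, -0.037]
ft_force: [-3.5, -1.8, 12.9]
grip_width: 0.186
```

Tube 3 seated. Now tube 4.

Emit:
servo_tool([
  [[0, 0, 0, 0, 0, 0, 26], [0, 0, 0, 0, 0, 0, 26], [0, 0, 0, -60, 0, 0, 30], [0, 0, 0, -120, 0, 0, 40], [0, 0, 0, -120, 0, 0, 40]],
])

```text
time: 18.88
position: [0.5365, 0.0701, 0.1856]
tool_rot: [0.039, 1.561, -0.034]
ft_force: [0.4, -0.3, -0.7]
grip_width: 0.438
```

```bash
python3 - <<'E'
from plan import *
setj([.5323,.0697,.181],-2.75)
plan([.4679,.2738,.181],100.4,[-51.5,0,0,0,205,-75])
E
```

```text
(array([  0. , 200.8, -74.1]), np.float64(-103.2))
(array([-0. , -3.3, -2.8]), np.float64(-51.6))
```

Emit:
servo_tool([
  [[-10.3, 0, 0, 0, 41, -15, 40], [-20.6, 0, 0, 0, 82, -30, 40], [-30.9, 0, 0, 0, 123, -45, 40], [-41.2, 0, 0, 0, 164, -60, 40], [-51.5, 0, 0, 0, 205, -75, 40]],
])

```text
time: 19.5
position: [0.4664, 0.2787, 0.1789]
tool_rot: [-0.67, 1.467, 0.67]
ft_force: [0.2, 0.3, 0.1]
grip_width: 0.46
```

Emit:
servo_tool([
  [[-10.3, 0, 0, 0, -3.3, -2.8, 40], [-20.6, 0, 0, 0, -3.3, -2.8, 40], [-30.9, 0, 0, 0, -3.3, -2.8, 40], [-41.2, 0, 0, 0, -3.3, -2.8, 40], [-51.6, 0, 0, 0, -3.3, -2.8, 40]],
])

```text
time: 20.12
position: [0.4675, 0.2731, 0.1787]
tool_rot: [-1.346, 1.117, 1.348]
ft_force: [0.9, 0.3, 0.6]
grip_width: 0.458
```

Emit:
servo_tool([
  [[0, 0, 0, 20, 0, 0, 40], [0, 0, 0, 70, 0, 0, 40], [0, 0, 0, 117, 0, 0, 40], [0, 0, 0, 117, 0, 0, 40], [0, 0, 0, 117, 0, 0, 25]],
])

```text
time: 20.75
position: [0.4689, 0.2738, 0.0644]
tool_rot: [-1.342, 1.117, 1.342]
ft_force: [0.2, -0.1, 0.3]
grip_width: 0.409
```

Emit:
servo_tool([
  [[0, 0, 0, 0, 0, 0, 10], [0, 0, 0, 0, 0, 0, 10], [0, 0, 0, 0, 0, 0, 10], [0, 0, 0, 0, 0, 0, 10]],
])

```text
time: 21.25
position: [0.4693, 0.2738, 0.0648]
tool_rot: [-1.342, 1.115, 1.341]
ft_force: [0.4, -0.1, 5.6]
grip_width: 0.186
```

Emit:
servo_tool([
  [[0, 0, 0, -40, 0, 0, 10], [0, 0, 0, -80, 0, 0, 10], [0, 0, 0, -120, 0, 0, 10], [0, 0, 0, -120, 0, 0, 10]],
])

```text
time: 21.75
position: [0.4702, 0.2744, 0.1871]
tool_rot: [-1.342, 1.111, 1.339]
ft_force: [0.6, 0.5, -0.7]
grip_width: 0.192
```

```bash
python3 - <<'E'
from plan import *
setj([.4679,.2738,.184],100.35)
check()
plan([.5334,.0937,.184],-2.75,[52,0,0,0,-30,-190])
E
```

```text
t 21.75 p [0.4702 0.2744 0.1871] F [ 0.6  0.5 -0.7] g 0.192
[[0.006, -0.983, -0.181], [0.004, -0.181, 0.984], [-1.0, -0.006, 0.003]] [-0.54  0.12 -0.04  1.77  0.    1.25  1.17]
[[258.69776978 239.94349447]] [(np.int32(337), array([ 24.4, 192.8]), array([ 12, 184,  28,  20], dtype=int32)), (np.int32(370), array([ 47.6, 197.7]), array([ 35, 188,  27,  21], dtype=int32)), (np.int32(369), array([ 71.2, 202.9]), array([ 59, 193,  26,  21], dtype=int32)), (np.int32(757), array([259.5, 238.8]), array([245, 222,  30,  31], dtype=int32))]
red 8 [215.1 219.1] [0.4517 0.1088 0.053 ]
red 6 [230.5 220. ] [0.4501 0.0667 0.053 ]
(array([   0. ,  -32.1, -188.9]), np.float64(103.1))
(array([ 0. , -0.4,  2.3]), np.float64(51.1))
```

```bash
python3 - <<'E'
from plan import *
setj([.4679,.2738,.184],100.35)
plan([.525,.012,.19],-2.75,[52,0,0,0,-10,-265])
E
```

```text
(array([  -6. ,   -9.1, -267.8]), np.float64(103.1))
(array([-6. , -1.7, -2.4]), np.float64(51.1))
```

Emit:
servo_tool([
  [[10.4, 0, 0, 0, -2, -53, 10], [20.8, 0, 0, 0, -4, -106, 10], [31.2, 0, 0, 0, -6, -159, 10], [41.6, 0, 0, 0, -8, -212, 10], [52, 0, 0, 0, -10, -265, 10]],
])

```text
time: 22.48
position: [0.5251, 0.0127, 0.1817]
tool_rot: [-0.655, 1.472, 0.657]
ft_force: [0.3, 0.8, -1.1]
grip_width: 0.184
```

Emit:
servo_tool([
  [[10.4, 0, 0, -6, -1.7, -2.4, 10], [20.8, 0, 0, -6, -1.7, -2.4, 10], [31.2, 0, 0, -6, -1.7, -2.4, 10], [41.6, 0, 0, -6, -1.7, -2.4, 10], [51.1, 0, 0, -6, -1.7, -2.4, 10]],
])

```text
time: 23.1
position: [0.5246, 0.0114, 0.1874]
tool_rot: [0.041, 1.574, -0.042]
ft_force: [0.3, 0.0, 0.6]
grip_width: 0.188
```

```bash
python3 - <<'E'
from plan import *
step([51.1,0,0,-6,-1.7,-2.4]); print(load()[0]); st()
i,im=snap('wrist','w8.png')
for A,c,s in blobs(im,(12,120,50),(32,255,255),60): print(A,c,s,plane(i,[c],.085)[0].round(4))
for lo,hi in (((0,120,60),(8,255,255)),((172,120,60),(180,255,255))):
    for A,c,s in blobs(im,lo,hi,20): print('red',A,c,plane(i,[c],.053)[0].round(4))
cv2.imwrite('pics/c8.png',cv2.resize(im[20:200,170:360],None,fx=3.3,fy=3.3,interpolation=cv2.INTER_CUBIC)[:,:,::-1])
E
```

```text
[0.52502267 0.01198541 0.19      ]
t 23.1 p [0.5246 0.0114 0.1874] F [0.3 0.  0.6] g 0.188
[[-0.004, 0.052, 0.999], [-0.001, 0.999, -0.052], [-1.0, -0.001, -0.004]] [-0.32  0.08  0.26  1.81 -0.02  1.26 -0.11]
292 [257.2 107.6] [248  98  19  20] [0.5276 0.0867 0.085 ]
270 [257.1 134. ] [248 125  19  19] [0.5262 0.0627 0.085 ]
268 [257.8 158.3] [249 149  18  19] [0.5256 0.0394 0.085 ]
769 [259.6 238.7] [245 222  30  31] [ 0.5229 -0.047   0.085 ]
83 [459.9 239.9] [453 234  19  18] [ 0.7372 -0.0598  0.085 ]
231 [219.7 265.7] [217 242   8  48] [ 0.4775 -0.0778  0.085 ]
228 [299.7 266. ] [295 242   9  48] [ 0.5651 -0.0825  0.085 ]
3992 [269.2 309.1] [110 299 297  18] [ 0.5293 -0.1383  0.085 ]
red 80 [177.1  88. ] [0.447  0.1097 0.053 ]
red 64 [180.9 132.4] [0.445  0.0651 0.053 ]
```

View pics/c8.png

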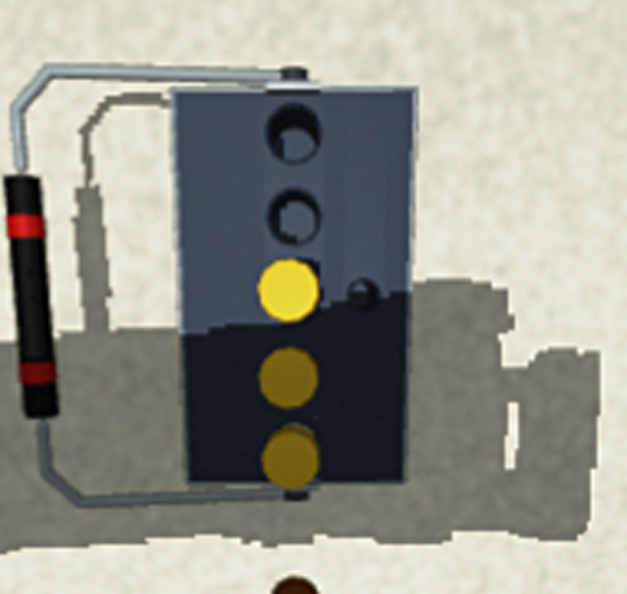

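```bash
python3 - <<'E'
from plan import *
print(plane(vision.camera_info('wrist'),[[258.7,85.7],[258.7,60.3]],.05))
print(to([.527,.1095,.12],-2.75))
E
```

```text
[[0.53038576 0.10758276 0.05      ]
 [0.53176025 0.13154532 0.05      ]]
(array([70. , 97.5, -2.7]), np.float64(-0.0))
```

Emit:
servo_tool([
  [[0, 0, 0, 0, 50, -1.9, 10], [0, 0, 0, 30, 97.5, -1.9, 10], [0, 0, 0, 72, 97.5, -1.9, 10], [0, 0, 0, 80, 97.5, -1.9, 10], [0, 0, 0, 90, 97.5, -1.9, 10]],
])

```text
time: 23.78
position: [0.5299, 0.1083, 0.1006]
tool_rot: [0.036, 1.568, -0.036]
ft_force: [0.8, -1.1, 4.5]
grip_width: 0.184
```

Emit:
servo_tool([
  [[0, 0, 0, 12, 0, 0, 10], [0, 0, 0, 24, 0, 0, 10], [0, 0, 0, 34, 0, 0, 10], [0, 0, 0, 39, 0, 0, 10], [0, 0, 0, 39, 0, 0, 10]],
])

```text
time: 24.4
position: [0.5295, 0.1088, 0.0619]
tool_rot: [0.037, 1.569, -0.037]
ft_force: [-0.1, -2.4, 9.5]
grip_width: 0.188
```

Emit:
servo_tool([
  [[0, 0, 0, 0, 0, 0, 26], [0, 0, 0, 0, 0, 0, 26], [0, 0, 0, -60, 0, 0, 30], [0, 0, 0, -120, 0, 0, 40], [0, 0, 0, -150, 0, 0, 40]],
])

```text
time: 25.02
position: [0.5292, 0.1096, 0.2135]
tool_rot: [0.038, 1.567, -0.035]
ft_force: [-0.2, -0.3, -0.9]
grip_width: 0.439
```

```bash
python3 - <<'E'
from plan import *
setj([.5278,.1094,.211],-2.75); st()
it=vision.camera_info('top')
f=lambda u,v:[100+(u+.5)/2.5-.5,40+(v+.5)/2.5-.5]
W=plane(it,[f(560,280),f(682,270),f(690,347),f(568,358)],.095); print(W.round(3),W.mean(0))
print(plane(it,[f(*q) for q in ((525,218),(705,204),(728,456),(545,470))],.095).round(3))
print(plane(it,[f(429,211)],.131), plane(it,[f(424,228)],.04))
print(to([.52,-.33,.24],-2.75))
E
```

```text
t 25.02 p [0.5292 0.1096 0.2135] F [-0.2 -0.3 -0.9] g 0.439
[[0.003, 0.046, 0.999], [0.002, 0.999, -0.046], [-1.0, 0.002, 0.003]] [-0.43  0.09  0.18  1.75 -0.02  1.3  -0.28]
[[ 0.638 -0.181  0.095]
 [ 0.652 -0.314  0.095]
 [ 0.569 -0.323  0.095]
 [ 0.554 -0.19   0.095]] [ 0.60342615 -0.25189847  0.095     ]
[[ 0.704 -0.142  0.095]
 [ 0.725 -0.339  0.095]
 [ 0.452 -0.366  0.095]
 [ 0.434 -0.167  0.095]]
[[ 0.70303465 -0.03661859  0.131     ]] [[ 0.69987774 -0.03585315  0.04      ]]
(array([ -29. , -439.3,   13.3]), np.float64(0.0))
```

```bash
python3 - <<'E'
from plan import *
plan([.61,-.33,.24],5.7,[0,0,0,-29,-300,60])
E
```

```text
(array([ -29. , -435. ,  103.2]), np.float64(-8.4))
(array([   0. , -135. ,   43.2]), np.float64(-8.4))
```

Emit:
servo_tool([
  [[0, 0, 0, -10, -60, 12, 40], [0, 0, 0, -20, -120, 24, 40], [0, 0, 0, -29, -180, 36, 40], [0, 0, 0, -29, -240, 48, 40], [0, 0, 0, -29, -300, 60, 40]],
])

```text
time: 25.65
position: [0.5742, -0.1946, 0.239]
tool_rot: [0.037, 1.571, -0.035]
ft_force: [0.6, 0.3, -0.6]
grip_width: 0.453
```

Emit:
servo_tool([
  [[-4, 0, 0, 0, -55, 20, 40], [-8.4, 0, 0, 0, -110, 40, 40], [-8.4, 0, 0, 0, -135, 43.2, 40], [-8.4, 0, 0, 0, -135, 43.2, 40]],
])

```text
time: 26.15
position: [0.6098, -0.3327, 0.2378]
tool_rot: [-0.075, 1.573, 0.075]
ft_force: [-0.3, -0.2, -0.3]
grip_width: 0.459
```

```bash
python3 - <<'E'
from plan import *
step([-8.4,0,0,0,-135,43.2]); print(load()[0]); st()
i,im=snap('wrist','w9.png')
print(proj(i,[.603,-.252,.095]),i['pose'][:3,3] if hasattr(i['pose'],'shape') else '')
E
```

```text
[ 0.61001067 -0.33005039  0.24      ]
t 26.15 p [ 0.6098 -0.3327  0.2378] F [-0.3 -0.2 -0.3] g 0.459
[[-0.003, -0.096, 0.995], [-0.0, 0.995, 0.096], [-1.0, 0.0, -0.003]] [ 0.13  0.44  0.47  1.31 -0.19  1.44  0.68]
[[259.27621993 101.22144198]] [ 0.6044138  -0.25301169  0.39913198]
```

View pics/w9.png

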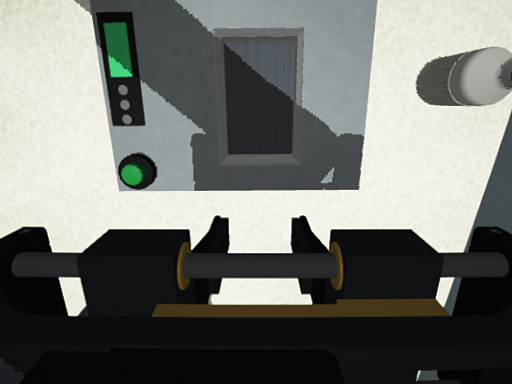

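```bash
python3 - <<'E'
from plan import *
i=vision.camera_info('wrist')
im=cv2.imread('pics/w9.png')[:,:,::-1].copy()
for q,z in (([(215,29),(304,28),(301,165),(217,165)],.095),([(222,37),(298,36),(294,155),(224,155)],.083)):
    W=plane(i,q,z); c=W.mean(0); y=(W[0]+W[1]-W[2]-W[3])/2; x=(W[1]+W[2]-W[0]-W[3])/2
    print(c.round(4),np.linalg.norm(x),np.linalg.norm(y),np.degrees(np.arctan2(x[1],x[0])),np.degrees(np.arctan2(-y[0],y[1])))
for A,c,s in blobs(im,(45,100,40),(85,255,255),100): print(A,c,s,plane(i,[c],.116)[0].round(4))
c=im[10:200,100:330]; g=cv2.resize(c,None,fx=3,fy=3,interpolation=cv2.INTER_CUBIC); cv2.imwrite('pics/c9.png',g[:,:,::-1])
g=cv2.cvtColor(im,cv2.COLOR_RGB2GRAY).astype(int)
for v in (60,90): print(v,g[v,205:315].tolist())
print(g[15:45,280].tolist(),g[145:195,225].tolist())
E
```

```text
[ 0.6037 -0.2491  0.095 ] 0.09138407182719112 0.13813512506077866 5.970593549049428 5.45336279082891
[ 0.6037 -0.2469  0.083 ] 0.07992956564119315 0.12423649749587395 6.027587560478889 5.181341900079189
1266 [117.7  49.5] [103  22  30  56] [ 0.4662 -0.2155  0.116 ]
441 [132.7 173.6] [121 163  25  23] [ 0.4771 -0.3358  0.116 ]
60 [76, 74, 75, 75, 74, 75, 74, 75, 74, 83, 83, 78, 76, 76, 76, 76, 75, 75, 75, 53, 37, 38, 37, 36, 37, 37, 38, 37, 38, 38, 37, 37, 39, 37, 38, 36, 38, 65, 86, 90, 87, 86, 82, 83, 88, 89, 91, 88, 89, 87, 85, 84, 84, 86, 88, 88, 89, 90, 89, 88, 88, 88, 88, 89, 88, 90, 90, 87, 89, 89, 86, 84, 86, 88, 88, 88, 89, 89, 87, 85, 89, 88, 87, 87, 84, 83, 87, 90, 87, 85, 78, 80, 129, 127, 121, 125, 119, 120, 125, 161, 160, 159, 158, 158, 158, 157, 158, 156, 156, 154]
90 [75, 77, 76, 78, 76, 77, 77, 77, 77, 77, 79, 85, 82, 78, 79, 76, 77, 77, 78, 77, 59, 39, 36, 38, 38, 38, 38, 36, 38, 38, 38, 37, 38, 38, 39, 39, 39, 38, 37, 37, 38, 38, 38, 35, 37, 40, 37, 38, 38, 36, 38, 38, 36, 37, 38, 37, 39, 39, 39, 38, 38, 39, 38, 38, 40, 41, 39, 40, 39, 39, 37, 35, 37, 39, 58, 63, 65, 89, 90, 92, 94, 92, 89, 90, 85, 89, 92, 92, 88, 78, 78, 116, 128, 128, 127, 122, 125, 149, 165, 164, 162, 161, 160, 158, 159, 158, 157, 157, 157, 158]
[154, 154, 154, 155, 155, 155, 156, 154, 154, 155, 156, 156, 144, 116, 105, 107, 106, 106, 105, 106, 107, 102, 78, 75, 75, 74, 85, 87, 85, 85] [79, 78, 77, 79, 84, 82, 80, 79, 78, 84, 83, 79, 81, 91, 91, 94, 93, 91, 91, 93, 75, 73, 72, 73, 72, 72, 72, 72, 71, 70, 70, 72, 72, 72, 71, 71, 73, 73, 72, 72, 73, 74, 73, 71, 68, 129, 248, 245, 243, 243]
```

```bash
python3 - <<'E'
from plan import *
P=[]
for n in('side','top'):
    i,im=snap(n,n+'9.png')
    for lo,hi in (((0,120,60),(8,255,255)),((172,120,60),(180,255,255))):
        for A,c,s in blobs(im,lo,hi,4):
            print(n,A,c)
            if (n=='side' and 230<c[0]<330 and 200<c[1]<260) or (n=='top' and c[0]<260): P.append((n,c[0],ray(i,[c])))
def tri(a,b):
    o1,d1=a;o2,d2=b; M=np.c_[d1[0],-d2[0]]; t=np.linalg.lstsq(M,o2-o1,rcond=None)[0]; p,q=o1+t[0]*d1[0],o2+t[1]*d2[0]; return (p+q)/2,np.linalg.norm(p-q)
for a in P:
  for b in P:
    if a[0]=='side' and b[0]=='top': print(a[1],b[1],tri(a[2],b[2]))
print(to([.447,.089,.14],-2.75))
E
```

```text
side 11 [286.8 225.5]
side 12 [274.7 234.8]
top 8 [215.1 219.1]
top 9 [230.7 220.2]
286.8 215.1 (array([0.4398159 , 0.09781904, 0.09710597]), np.float64(0.030255051313478398))
286.8 230.7 (array([0.44759838, 0.06420242, 0.06767838]), np.float64(0.005293028552184338))
274.7 215.1 (array([0.45014349, 0.10657593, 0.06772007]), np.float64(0.004496437293701418))
274.7 230.7 (array([0.45824838, 0.07326983, 0.03763478]), np.float64(0.022482676221003913))
(array([ 100. ,  433.1, -121. ]), np.float64(8.4))
```

Emit:
servo_tool([
  [[2, 0, 0, 0, 60, -17, 40], [4, 0, 0, 0, 120, -34, 40], [6, 0, 0, 0, 180, -51, 40], [8.4, 0, 0, 0, 240, -68, 40], [8.4, 0, 0, 0, 300, -85, 40]],
])

```text
time: 26.92
position: [0.4953, -0.0362, 0.24]
tool_rot: [0.035, 1.569, -0.033]
ft_force: [1.3, 1.3, 0.1]
grip_width: 0.46
```

```bash
python3 - <<'E'
from plan import *
step([8.4,0,0,0,300,-85]); print(to([.4476,.089,.14],-2.75))
E
```

```text
(array([100. , 126.4, -54.4]), np.float64(0.0))
```

Emit:
servo_tool([
  [[0, 0, 0, 30, 50, -20, 40], [0, 0, 0, 70, 100, -45, 40], [0, 0, 0, 100, 126.4, -54.4, 40], [0, 0, 0, 100, 126.4, -54.4, 40], [0, 0, 0, 100, 126.4, -54.4, 40]],
])

```text
time: 27.55
position: [0.4485, 0.089, 0.1404]
tool_rot: [0.036, 1.569, -0.035]
ft_force: [0.6, 0.2, 0.8]
grip_width: 0.457
```

```bash
python3 - <<'E'
from plan import *
step([0,0,0,100,126.4,-54.4]);st()
i,im=snap('wrist','w10.png')
for lo,hi in (((0,120,50),(8,255,255)),((172,120,50),(180,255,255))):
    for A,c,s in blobs(im,lo,hi,15): print('red',A,c,s,plane(i,[c],.066)[0].round(4))
print(proj(i,[.4476,.089,.066]),proj(i,ctrl.get_state()['position']))
cv2.imwrite('pics/c10.png',cv2.resize(im[60:260,160:360],None,fx=3,fy=3,interpolation=cv2.INTER_CUBIC)[:,:,::-1])
E
```

```text
t 27.55 p [0.4485 0.089  0.1404] F [0.6 0.2 0.8] g 0.457
[[0.002, 0.045, 0.999], [0.0, 0.999, -0.045], [-1.0, 0.0, 0.002]] [-0.43 -0.03  0.17  2.02  0.01  1.15 -0.3 ]
red 81 [259.4 175.1] [254 172  12   7] [0.451  0.1075 0.066 ]
red 70 [259.4 219.9] [254 217  12   7] [0.4491 0.0647 0.066 ]
[[256.57373669 195.10550779]] [[257.88792419 233.25136948]]
```

View pics/c10.png

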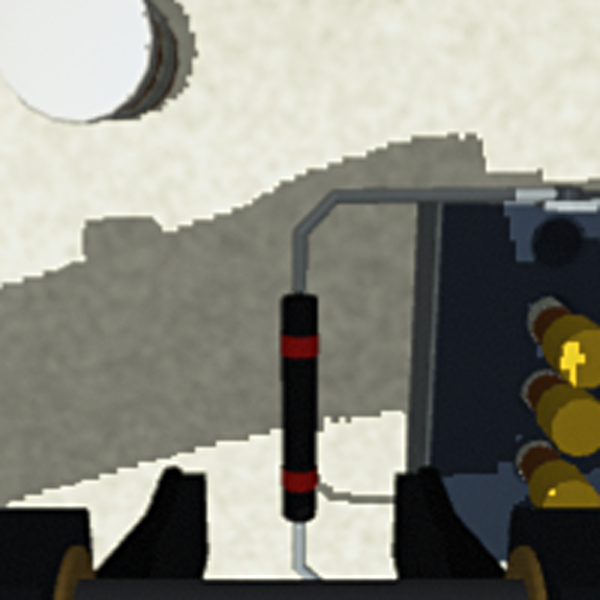

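Emit:
servo_tool([
  [[0, 0, 0, 0, 0, 0, 32], [0, 0, 0, 40, 0, 0, 32], [0, 0, 0, 80, 0, 0, 32], [0, 0, 0, 93, 0, 0, 32], [0, 0, 0, 93, 0, 0, 32]],
], newtons=10)

```text
time: 28.22
position: [0.4485, 0.0881, 0.0467]
tool_rot: [0.037, 1.571, -0.038]
ft_force: [1.2, -0.7, 0.6]
grip_width: 0.367
```

Emit:
servo_tool([
  [[0, 0, 0, 0, 0, 0, 3], [0, 0, 0, 0, 0, 0, 3], [0, 0, 0, 0, 0, 0, 3], [0, 0, 0, 0, 0, 0, 3]],
])

```text
time: 28.72
position: [0.4483, 0.0887, 0.0468]
tool_rot: [0.037, 1.57, -0.036]
ft_force: [-0.7, 0.1, 0.3]
grip_width: 0.118
```

```bash
python3 - <<'E'
from plan import *
step([0,0,0,93,0,0]);st();print(load()[0])
i,im=snap('wrist','w11.png')
for lo,hi in (((0,120,50),(8,255,255)),((172,120,50),(180,255,255))):
    for A,c,s in blobs(im,lo,hi,15): print('red',A,c,s,plane(i,[c],.066)[0].round(4))
E
```

```text
t 28.73 p [0.4483 0.0887 0.0468] F [-0.7  0.1  0.3] g 0.118
[[0.0, 0.047, 0.999], [0.0, 0.999, -0.047], [-1.0, 0.0, 0.0]] [-0.42  0.08  0.18  2.12 -0.02  0.95 -0.28]
[0.44761528 0.08898825 0.047     ]
red 211 [259.5 218. ] [250 211  20  14] [0.4508 0.1069 0.066 ]
red 167 [259.2 283.9] [250 278  19  12] [0.4487 0.0638 0.066 ]
```

Emit:
servo_tool([
  [[0, 0, 0, -7, 0, 1.5, 3], [0, 0, 0, -14.3, 0, 3.7, 3], [0, 0, 0, -20.8, 0, 6.4, 3], [0, 0, 0, -26.9, 0, 9.6, 3], [0, 0, 0, -32.8, 0, 13.4, 3]],
])

```text
time: 29.4
position: [0.4618, 0.088, 0.0798]
tool_rot: [0.037, 1.571, -0.037]
ft_force: [-2.0, 1.0, -0.5]
grip_width: 0.12
```

Emit:
servo_tool([
  [[0, 0, 0, -5.5, 0, 4.2, 3], [0, 0, 0, -10.7, 0, 8.9, 3], [0, 0, 0, -15.4, 0, 14.1, 3], [0, 0, 0, -19.6, 0, 19.6, 3], [0, 0, 0, -23.4, 0, 25.5, 3]],
])

```text
time: 30.02
position: [0.4878, 0.0868, 0.1033]
tool_rot: [0.037, 1.57, -0.037]
ft_force: [-1.3, 0.9, 0.9]
grip_width: 0.121
```

Emit:
servo_tool([
  [[0, 0, 0, -3.2, 0, 6.2, 3], [0, 0, 0, -5.9, 0, 12.7, 3], [0, 0, 0, -8, 0, 19.3, 3], [0, 0, 0, -9.5, 0, 26.1, 3], [0, 0, 0, -10.4, 0, 33, 3]],
])

```text
time: 30.65
position: [0.521, 0.0852, 0.1134]
tool_rot: [0.037, 1.57, -0.037]
ft_force: [-0.4, 2.6, 2.9]
grip_width: 0.123
```

Emit:
servo_tool([
  [[0, 0, 0, -0.3, 0, 7, 3], [0, 0, 0, -0.3, 0, 7, 3], [0, 0, 0, -0.3, 0, 7, 3]],
], newtons=45)

```text
time: 31.02
position: [0.5274, 0.0849, 0.1136]
tool_rot: [0.037, 1.57, -0.037]
ft_force: [0.5, 2.3, 3.1]
grip_width: 0.111
```

Emit:
servo_tool([
  [[0, 0, 0, -3, 0, 0, 3], [0, 0, 0, -6, 0, 0, 3], [0, 0, 0, -10, 0, 0, 3], [0, 0, 0, -14, 0, 0, 3], [0, 0, 0, -14, 0, 0, 3]],
])

```text
time: 31.65
position: [0.5274, 0.0848, 0.1279]
tool_rot: [0.037, 1.57, -0.037]
ft_force: [0.3, -0.7, -7.2]
grip_width: 0.112
```

```bash
python3 - <<'E'
from plan import *
step([0,0,0,-66.9,0,78.9],[0,0,0,-14,0,0]);st();print(load()[0], ctrl.get_state()['torque'])
i,im=snap('side'); cv2.imwrite('pics/c11.png',cv2.resize(im[120:320,150:400],None,fx=2.6,fy=2.6,interpolation=cv2.INTER_CUBIC)[:,:,::-1])
E
```

```text
t 31.65 p [0.5274 0.0848 0.1279] F [ 0.3 -0.7 -7.2] g 0.112
[[0.001, 0.047, 0.999], [0.0, 0.999, -0.047], [-1.0, 0.0, 0.001]] [-0.4   0.14  0.2   1.87 -0.03  1.13 -0.23]
[0.52642442 0.08520277 0.1279    ] [-0.01768201  0.02371579  0.00985784]
```

View pics/c11.png

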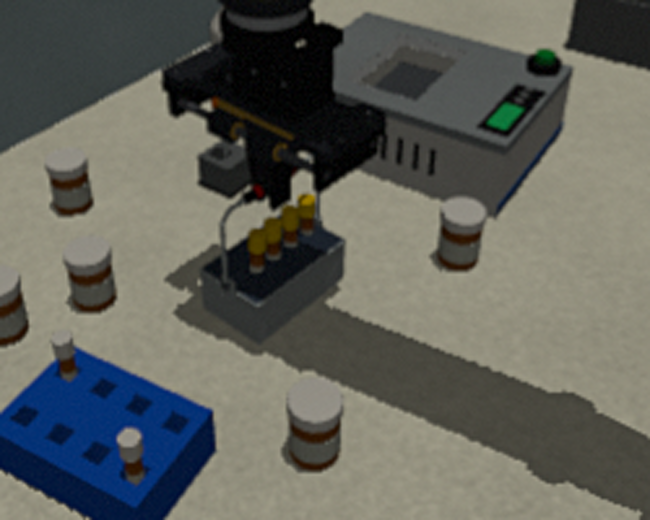

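Emit:
servo_tool([
  [[0, 0, 0, -15, 0, 0, 3], [0, 0, 0, -40, 0, 0, 3], [0, 0, 0, -70, 0, 0, 3], [0, 0, 0, -100, 0, 0, 3], [0, 0, 0, -114, 0, 0, 3]],
])

```text
time: 32.33
position: [0.5281, 0.0849, 0.2443]
tool_rot: [0.038, 1.567, -0.036]
ft_force: [-0.5, 0.7, -9.3]
grip_width: 0.109
```

```bash
python3 - <<'E'
from plan import *
step([0,0,0,-114,0,0]); plan([.602,-.2475,.242],5.6,[0,0,0,0,-150,30])
step([-8,0,0,0,-150,40]); print(to([.602,-.2475,.242],5.6))
E
```

```text
(array([-1.000e-01, -3.287e+02,  9.150e+01]), np.float64(-8.3))
(array([-1.000e-01, -1.787e+02,  6.150e+01]), np.float64(-8.3))
(array([ -0.1, -31.4,  17.2]), np.float64(-0.3))
```

Emit:
servo_tool([
  [[0, 0, 0, 0, -15, 3, 3], [0, 0, 0, 0, -40, 8, 3], [0, 0, 0, 0, -75, 15, 3], [0, 0, 0, 0, -112, 22, 3], [0, 0, 0, 0, -150, 30, 3]],
])

```text
time: 32.95
position: [0.549, -0.069, 0.2397]
tool_rot: [0.037, 1.573, -0.038]
ft_force: [0.3, 0.5, -7.7]
grip_width: 0.111
```

Emit:
servo_tool([
  [[-2, 0, 0, 0, -37, 10, 3], [-4, 0, 0, 0, -74, 20, 3], [-6, 0, 0, 0, -108, 30, 3], [-7, 0, 0, 0, -135, 37, 3], [-8, 0, 0, 0, -150, 40, 3]],
])

```text
time: 33.58
position: [0.5814, -0.222, 0.2394]
tool_rot: [-0.072, 1.573, 0.069]
ft_force: [0.4, -0.2, -8.3]
grip_width: 0.112
```

Emit:
servo_tool([
  [[-0.3, 0, 0, 0, -12, 6, 3], [-0.3, 0, 0, 0, -22, 12, 3], [-0.3, 0, 0, 0, -29, 16, 3], [-0.3, 0, 0, 0, -31.4, 17.2, 3], [-0.3, 0, 0, 0, -31.4, 17.2, 3]],
])

```text
time: 34.2
position: [0.6033, -0.2474, 0.2414]
tool_rot: [-0.077, 1.569, 0.078]
ft_force: [-0.3, 1.1, -8.3]
grip_width: 0.11
```

```bash
python3 - <<'E'
from plan import *
setj([.602,-.2475,.242],5.6);st()
i,im=snap('wrist','w12.png'); snap('top','t12.png'); snap('side','s12.png')
a=cv2.resize(im[20:330,120:400],(540,598)); b=cv2.imread('pics/s12.png')[70:260,220:400][:,:,::-1]; 
b=cv2.resize(b,(260,274)); t=cv2.resize(cv2.imread('pics/t12.png')[100:240,290:410][:,:,::-1],(260,303))
cv2.imwrite('pics/c12.png',np.hstack([a,np.vstack([b,t,np.zeros((21,260,3),np.uint8)])])[:,:,::-1])
E
```

```text
t 34.2 p [ 0.6033 -0.2474  0.2414] F [-0.3  1.1 -8.3] g 0.11
[[0.0, -0.098, 0.995], [0.0, 0.995, 0.098], [-1.0, 0.0, 0.0]] [ 0.    0.33  0.45  1.43 -0.14  1.41  0.55]
```

View pics/c12.png

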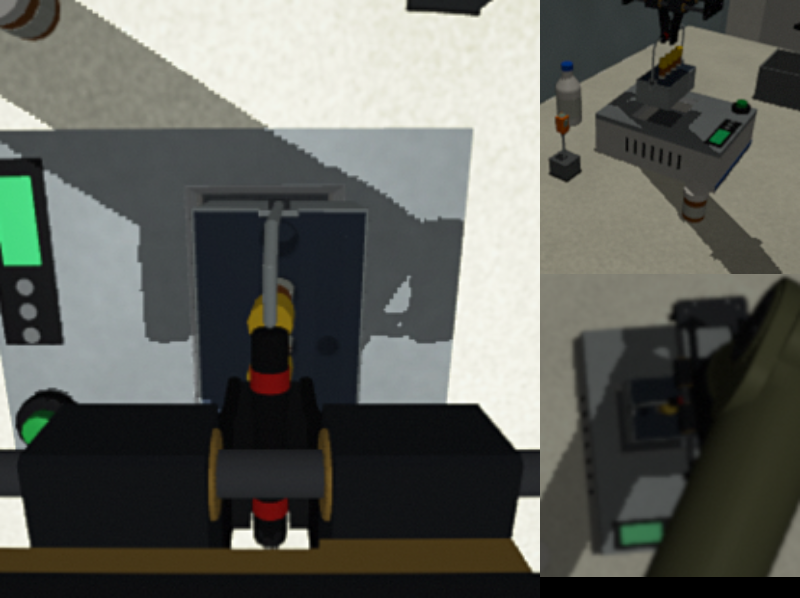

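```bash
python3 - <<'E'
from plan import *
i=vision.camera_info('wrist')
f=lambda u,v:[120+(u+.5)*280/540-.5,20+(v+.5)*310/598-.5]
W=plane(i,[f(188,190),f(342,188)],.095); print('well far edge',W.round(4),W.mean(0))
B=plane(i,[f(193,210),f(366,210)],.177); print('bucket',B.round(4),B.mean(0))
print('roller', plane(i,[f(269,382)],.26+.0055).round(4))
s=ctrl.get_state()['position']; x=np.array([.995,.098,0]);y=np.array([-.098,.995,0])
print('exp bucket edge',s+60*y/1000, 'exp well far', np.array([.6037,-.2491,.095])+.069*y)
E
```

```text
well far edge [[ 0.5527 -0.1886  0.095 ]
 [ 0.6388 -0.1789  0.095 ]] [ 0.59572949 -0.18372994  0.095     ]
bucket [[ 0.567  -0.1909  0.177 ]
 [ 0.6388 -0.1837  0.177 ]] [ 0.60290653 -0.18733464  0.177     ]
roller [[ 0.6026 -0.2269  0.2655]]
exp bucket edge [ 0.59710122 -0.18747431  0.24153155] exp well far [ 0.596938 -0.180445  0.095   ]
```

Emit:
servo_tool([
  [[0, 0, 0, 0, -2, -3, 3], [0, 0, 0, 5, -3.5, -6, 3], [0, 0, 0, 15, -3.5, -6, 3], [0, 0, 0, 24, -3.5, -6, 3], [0, 0, 0, 28, -3.5, -6, 3]],
])

```text
time: 34.98
position: [0.597, -0.2514, 0.212]
tool_rot: [-0.077, 1.571, 0.078]
ft_force: [-0.1, -0.4, -7.9]
grip_width: 0.113
```

Emit:
servo_tool([
  [[0, 0, 0, 4, 0, 0, 3], [0, 0, 0, 8, 0, 0, 3], [0, 0, 0, 12, 0, 0, 3], [0, 0, 0, 16, 0, 0, 3], [0, 0, 0, 20, 0, 0, 3]],
])

```text
time: 35.6
position: [0.5975, -0.2519, 0.1933]
tool_rot: [-0.077, 1.569, 0.077]
ft_force: [0.3, -0.2, -7.5]
grip_width: 0.108
```

Emit:
servo_tool([
  [[0, 0, 0, 4, 0, 0, 3], [0, 0, 0, 9, 0, 0, 3], [0, 0, 0, 14, 0, 0, 3], [0, 0, 0, 18, 0, 0, 3], [0, 0, 0, 20, 0, 0, 3]],
])

```text
time: 36.22
position: [0.5973, -0.2518, 0.1731]
tool_rot: [-0.077, 1.57, 0.077]
ft_force: [-0.1, -0.6, -6.9]
grip_width: 0.115
```

Emit:
servo_tool([
  [[0, 0, 0, 1, 0, 0, 3], [0, 0, 0, 2, 0, 0, 3], [0, 0, 0, 2, 0, 0, 3]],
])

```text
time: 36.6
position: [0.5978, -0.2518, 0.1719]
tool_rot: [-0.077, 1.569, 0.077]
ft_force: [-0.1, 0.2, -6.2]
grip_width: 0.113
```

Emit:
servo_tool([
  [[0, 0, 0, 1, 0, 0, 3], [0, 0, 0, 2, 0, 0, 3], [0, 0, 0, 2, 0, 0, 3]],
])

```text
time: 36.98
position: [0.599, -0.2515, 0.1716]
tool_rot: [-0.078, 1.565, 0.077]
ft_force: [-0.4, 3.8, 5.8]
grip_width: 0.11
```

```bash
python3 - <<'E'
from plan import *
step([0,0,0,28,-3.5,-6],[0,0,0,44,0,0]); print(load()[0]); st(); snap('wrist','w13.png')
i=vision.camera_info('wrist'); im=cv2.imread('pics/w13.png')[:,:,::-1].copy()
for A,c,s in blobs(im,(12,120,50),(32,255,255),60): print(A,c,s)
for lo,hi in (((0,120,50),(8,255,255)),((172,120,50),(180,255,255))):
    for A,c,s in blobs(im,lo,hi,15): print('red',A,c,s,plane(i,[c],.191)[0].round(4))
E
```

```text
[ 0.59637018 -0.25156879  0.17      ]
t 36.98 p [ 0.599  -0.2515  0.1716] F [-0.4  3.8  5.8] g 0.11
[[0.004, -0.099, 0.995], [0.0, 0.995, 0.099], [-1.0, -0.0, 0.004]] [ 0.01  0.36  0.44  1.54 -0.16  1.27  0.57]
257 [249.6 182.9] [243 168  14  30]
91 [246.9 209.9] [243 200   8  18]
217 [230.4 265.7] [228 242   7  48]
217 [288.7 265.8] [285 242   7  48]
4112 [257.7 309.2] [ 98 299 297  18]
red 207 [259.5 217.7] [250 211  20  13] [ 0.5988 -0.2331  0.191 ]
red 165 [259.5 283.9] [251 278  18  12] [ 0.6031 -0.2762  0.191 ]
```

Emit:
servo_tool([
  [[0, 0, 0, -1, 0, 0, 3], [0, 0, 0, -1.5, 0, 0, 3], [0, 0, 0, -0.4, 0, -8.9, 3], [0, 0, 0, 1.1, 0, -15.7, 3], [0, 0, 0, 3.2, 0, -22.4, 3]],
], newtons=8)

```text
time: 37.65
position: [0.5745, -0.2546, 0.1675]
tool_rot: [-0.077, 1.569, 0.076]
ft_force: [-1.5, 2.4, 7.6]
grip_width: 0.123
```

Emit:
servo_tool([
  [[0, 0, 0, 3.9, 0, -8.9, 3], [0, 0, 0, 9.6, 0, -18.5, 3], [0, 0, 0, 16.6, 0, -27.2, 3], [0, 0, 0, 23.7, 0, -33.9, 3], [0, 0, 0, 31.6, 0, -39.7, 3]],
])

```text
time: 38.28
position: [0.532, -0.2588, 0.1342]
tool_rot: [-0.075, 1.575, 0.077]
ft_force: [-5.4, 1.4, 4.0]
grip_width: 0.119
```

Emit:
servo_tool([
  [[0, 0, 0, 8.5, 0, -4.8, 3], [0, 0, 0, 16.2, 0, -8.1, 3], [0, 0, 0, 24.2, 0, -10.5, 3], [0, 0, 0, 24.2, 0, -10.5, 3]],
])

```text
time: 38.78
position: [0.5212, -0.26, 0.1088]
tool_rot: [-0.075, 1.576, 0.076]
ft_force: [-5.7, 0.0, 1.2]
grip_width: 0.121
```

```bash
python3 - <<'E'
from plan import *
step([0,0,0,3.2,0,-22.4],[0,0,0,31.6,0,-39.7],[0,0,0,24.2,0,-10.5]); print(load()[0]); st(); i,im=snap('wrist','w14.png')
for lo,hi in (((0,120,50),(8,255,255)),((172,120,50),(180,255,255))):
    for A,c,s in blobs(im,lo,hi,15): print('red',A,c,s,plane(i,[c],.13)[0].round(4))
E
```

```text
[ 0.52411667 -0.25865331  0.111     ]
t 38.77 p [ 0.5212 -0.26    0.1088] F [-5.7  0.   1.2] g 0.121
[[-0.007, -0.096, 0.995], [0.001, 0.995, 0.096], [-1.0, 0.001, -0.007]] [ 0.03  0.28  0.46  1.77 -0.13  1.13  0.62]
red 232 [259.  218.3] [249 210  21  15] [ 0.5209 -0.2412  0.13  ]
red 182 [259.2 285.4] [250 278  19  14] [ 0.5252 -0.2843  0.13  ]
```

Emit:
servo_tool([
  [[0, 0, 0, 0, 0, 0, 28], [0, 0, 0, 0, 0, 0, 28], [0, 0, 0, -25, 0, 0, 28], [0, 0, 0, -45, 0, 0, 10], [0, 0, 0, -45, 0, 0, 0]],
])

```text
time: 39.45
position: [0.5269, -0.2596, 0.1574]
tool_rot: [-0.079, 1.565, 0.076]
ft_force: [0.2, 0.5, -0.5]
grip_width: 0.174
```

Emit:
servo_tool([
  [[0, 0, 0, 0, 0, -3, 0], [0, 0, 0, 0, 0, -3, 0], [0, 0, 0, 15, 0, -3, 0], [0, 0, 0, 22, 0, -3, 0], [0, 0, 0, 26, 0, -3, 0]],
])

```text
time: 40.08
position: [0.5217, -0.259, 0.1282]
tool_rot: [-0.077, 1.571, 0.078]
ft_force: [-0.4, 0.2, 0.1]
grip_width: 0.004
```

Emit:
servo_tool([
  [[0, 0, 0, 3, 0, 0, 0], [0, 0, 0, 6, 0, 0, 0], [0, 0, 0, 9, 0, 0, 0], [0, 0, 0, 11, 0, 0, 0]],
])

```text
time: 40.58
position: [0.5223, -0.2593, 0.1184]
tool_rot: [-0.077, 1.569, 0.077]
ft_force: [-0.1, -0.0, -0.4]
grip_width: 0.005
```

```bash
python3 - <<'E'
from plan import *
step([0,0,0,-45,0,0],[0,0,0,26,0,-3],[0,0,0,11,0,0]); print(load()[0],to([.615,-.335,.25],5.6))
E
```

```text
[ 0.52113098 -0.25894606  0.119     ] (array([-131. ,  -84.9,   86. ]), np.float64(0.0))
```

Emit:
servo_tool([
  [[0, 0, 0, -50, 0, 0, 0], [0, 0, 0, -100, 0, 0, 20], [0, 0, 0, -131, -30, 30, 40], [0, 0, 0, -131, -60, 60, 40], [0, 0, 0, -131, -85, 86, 40]],
])

```text
time: 41.2
position: [0.6176, -0.3363, 0.2502]
tool_rot: [-0.078, 1.568, 0.077]
ft_force: [0.1, -0.0, 0.2]
grip_width: 0.373
```

Emit:
servo_tool([
  [[0, 0, 0, 0, 0, 0, 40], [0, 0, 0, 0, 0, 0, 40]],
])

```text
time: 41.45
position: [0.6157, -0.3352, 0.2491]
tool_rot: [-0.076, 1.57, 0.077]
ft_force: [-0.7, -1.4, 1.0]
grip_width: 0.449
```

```bash
python3 - <<'E'
from plan import *
step([0,0,0,-131,-85,86]); print(load()[0]); st(); i,im=snap('wrist','w15.png'); it,t=snap('top','t15.png'); snap('side','s15.png')
for A,c,s in blobs(im,(12,120,50),(32,255,255),60): print(A,c,s,plane(i,[c],.143)[0].round(4))
for n,I,m in (('w',i,im),('t',it,t)):
  for lo,hi in (((0,120,50),(8,255,255)),((172,120,50),(180,255,255))):
    for A,c,s in blobs(m,lo,hi,4): print(n,'red',A,c,s,plane(I,[c],.111)[0].round(4))
  for A,c,s in blobs(m,(5,150,90),(15,255,255),6): print(n,'or',A,c,s,plane(I,[c],.131)[0].round(4))
g=cv2.cvtColor(im[:,:,:],cv2.COLOR_RGB2GRAY)
a=cv2.resize(im[15:195,180:330],(500,600),interpolation=cv2.INTER_CUBIC)
b=cv2.resize(cv2.imread('pics/s15.png')[70:260,220:400][:,:,::-1],(290,306),interpolation=cv2.INTER_CUBIC)
tt=cv2.resize(t[100:240,250:400],(290,271),interpolation=cv2.INTER_CUBIC)
a=cv2.convertScaleAbs(a,alpha=1.6)
cv2.imwrite('pics/c15.png',np.hstack([a,np.vstack([b,tt,np.zeros((23,290,3),np.uint8)])])[:,:,::-1])
E
```

```text
[ 0.61501509 -0.33514826  0.25      ]
t 41.45 p [ 0.6157 -0.3352  0.2491] F [-0.7 -1.4  1. ] g 0.449
[[-0.001, -0.098, 0.995], [0.001, 0.995, 0.098], [-1.0, 0.001, -0.001]] [ 0.12  0.45  0.49  1.28 -0.21  1.46  0.69]
336 [246.6  70.3] [237  60  20  22] [ 0.5951 -0.2291  0.143 ]
301 [247.9  95. ] [239  85  19  21] [ 0.5981 -0.2501  0.143 ]
272 [248.5 121.2] [240 112  18  19] [ 0.6007 -0.2736  0.143 ]
263 [249.3 146.4] [241 138  18  18] [ 0.6035 -0.2974  0.143 ]
357 [183.1 266. ] [178 242  14  48] [ 0.5419 -0.4373  0.143 ]
360 [336.  265.9] [328 242  14  48] [ 0.7112 -0.4204  0.143 ]
4117 [308.2 309.1] [150 299 299  18] [ 0.6892 -0.4811  0.143 ]
w red 81 [171.6  77. ] [166  74  12   7] [ 0.5179 -0.2395  0.111 ]
w red 73 [175.1 119.9] [170 117  11   7] [ 0.522 -0.282  0.111]
t red 9 [363. 195.] [362 194   3   3] [ 0.5231 -0.2847  0.111 ]
```

View pics/c15.png

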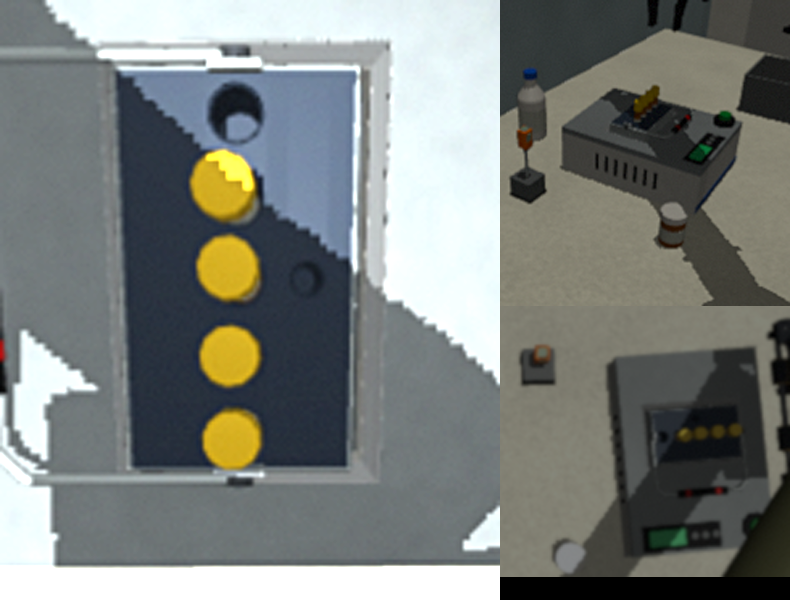

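```bash
python3 - <<'E'
from plan import *
i=vision.camera_info('wrist'); print('hole',plane(i,[[271.75,98.4]],.108))
r=load()[1]; print('x off',r.apply([0,.0016,-.0022]))
print(to([.70,-.115,.25],0))
E
```

```text
hole [[ 0.62201366 -0.24995059  0.108     ]]
x off [-2.34563292e-03  1.37768146e-03 -1.22124533e-19]
(array([  0. , 210.8, 106.1]), np.float64(5.6))
```

Emit:
servo_tool([
  [[2, 0, 0, 0, 45, 22, 60], [4, 0, 0, 0, 90, 45, 60], [5.6, 0, 0, 0, 140, 70, 60], [5.6, 0, 0, 0, 190, 95, 60], [5.6, 0, 0, 0, 211, 106, 60]],
])

```text
time: 42.22
position: [0.7019, -0.1091, 0.2499]
tool_rot: [-0.003, 1.57, 0.008]
ft_force: [-0.1, -0.0, -1.4]
grip_width: 0.686
```

Emit:
servo_tool([
  [[0, 0, 0, 0, 0, 0, 60], [0, 0, 0, 0, 0, 0, 60]],
])

```text
time: 42.48
position: [0.7, -0.1185, 0.25]
tool_rot: [0.001, 1.571, -0.004]
ft_force: [-0.1, -0.2, 0.4]
grip_width: 0.685
```

```bash
python3 - <<'E'
from plan import *
step([5.6,0,0,0,211,106]); print(load()[0]); st(); i,im=snap('wrist','w16.png')
h=cv2.cvtColor(im,cv2.COLOR_RGB2HSV)
for lo,hi in (((3,130,60),(16,255,255)),):
    m=cv2.inRange(h,lo,hi); cs=cv2.findContours(m,0,2)[0]
    for c in cs:
        if cv2.contourArea(c)>60: print(cv2.boundingRect(c),cv2.contourArea(c),cv2.minAreaRect(c),plane(i,[cv2.minAreaRect(c)[0]],.137)[0].round(4))
u,v=proj(i,[.702,-.036,.137])[0]; print(u,v, proj(i,[.702,-.036,.101])[0],proj(i,[.70,-.036,.04])[0])
u,v=int(u),int(v)
for r in range(v-36,v+40,4): print(r,' '.join('%3d,%3d'%(h[r,c,0],h[r,c,2]) for c in range(u-36,u+40,5)))
E
```

```text
[ 0.6999192  -0.11481149  0.25      ]
t 42.48 p [ 0.7    -0.1185  0.25  ] F [-0.1 -0.2  0.4] g 0.685
[[0.0, 0.003, 1.0], [-0.002, 1.0, -0.003], [-1.0, -0.002, 0.0]] [-0.17  0.46  0.44  1.25 -0.19  1.47  0.25]
(251, 89, 21, 22) 408.0 ((261.0, 99.5), (21.0, 20.0), 90.0) [ 0.7032 -0.0361  0.137 ]
259.7190559660312 99.39258259258804 [259.71317628  99.6581705 ] [258.14996903  99.99421343]
63  28,221  28,219  30,218  30,219  30,224  28,223  32,219  32,216  30,216  28,218  30,219  30,214  27,220  32,227  30,221  32,217
67  30,220  30,221  32,228  28,221  30,219  30,216  30,208  30,223  28,218  30,211  32,216  30,214  30,216  28,217  28,225  28,217
71  28,217  30,216  30,226  28,217  28,220  30,219  28,221  30,220  28,226  28,224  28,219  30,218  28,224  28,221  32,212  30,218
75  27,224  30,215  30,222  30,222  30,222  30,215  28,215  28,218  30,215  30,215  30,218  30,224  30,220  30,212  30,218  30,209
79  30,218  30,214  28,216  30,218  30,210  28,226  30,216  29,224  28,219  30,218  29,223  32,217  30,215  30,218  28,217  30,213
83  30,215  30,221  28,214  30,222  95,114  90,116  90,116
[... 1084 characters left out ...]
 100, 46  30,107  28,110  30,111  33,107
119  30,110  30,109  28,112  30,110  30,108  33,102  33,101  30,105  30,107  33,110  28,108  27,110  27,107  33,110  33,112  30,110
123  30,111  28,113  30,109  30,110  30,111  27,111  33,109  30,115  30,110  28,115  27,107  30,112  30,106  30,110  33,111  27,110
127  30,109  33,114  28,109  28,109  30,109  28,107  30,107  33,106  33,110  30,107  33,110  28,107  27,112  33,112  25,115  28,112
131  30,110  27,113  33,112  30,109  28,114  30,112  33,112  30,108  30,106  33,105  28,110  30, 99  27,110  33,111  30,114  28,117
135  33,118  30,114  30,115  33,113  30,108  30,111  27,111  30,110  30,105  27,115  30,109  30,111  30,108  33,111  33,112  28,109
```

Emit:
servo_tool([
  [[0, 0, 0, 0, 0, 0, 50], [0, 0, 0, 0, 0, 0, 50], [0, 0, 0, 0, 0, 0, 50]],
])

```text
time: 42.9
position: [0.7008, -0.1157, 0.2495]
tool_rot: [0.0, 1.571, -0.0]
ft_force: [-0.5, -0.2, 0.3]
grip_width: 0.58
```

```bash
python3 - <<'E'
from plan import *
st(); i,im=snap('wrist','w17.png')
h=cv2.cvtColor(im,cv2.COLOR_RGB2HSV)
m=cv2.inRange(h,(3,130,60),(16,255,255)); 
for c in cv2.findContours(m,0,2)[0]:
    if cv2.contourArea(c)>60: print(cv2.boundingRect(c),cv2.minAreaRect(c),plane(i,[cv2.minAreaRect(c)[0]],.137)[0].round(4))
print(to([.701,-.035,.2],0))
E
```

```text
t 42.9 p [ 0.7008 -0.1157  0.2495] F [-0.5 -0.2  0.3] g 0.58
[[0.0, 0.0, 1.0], [-0.0, 1.0, -0.0], [-1.0, -0.0, 0.0]] [-0.17  0.46  0.43  1.25 -0.19  1.47  0.25]
(250, 92, 21, 22) ((260.0, 102.5), (21.0, 20.0), 90.0) [ 0.7029 -0.0358  0.137 ]
(array([50. , 79.8,  1.1]), np.float64(0.0))
```

Emit:
servo_tool([
  [[0, 0, 0, 0, 50, 1.3, 45], [0, 0, 0, 20, 80, 1.3, 45], [0, 0, 0, 80, 80, 1.3, 45], [0, 0, 0, 130, 80, 1.3, 45], [0, 0, 0, 150, 80, 1.3, 45]],
], newtons=15)

```text
time: 43.58
position: [0.7001, -0.0347, 0.0958]
tool_rot: [-0.0, 1.576, 0.001]
ft_force: [0.0, -0.3, -0.6]
grip_width: 0.514
```

Emit:
servo_tool([
  [[0, 0, 0, 0, 0, 0, 45], [0, 0, 0, 0, 0, 0, 14], [0, 0, 0, 0, 0, 0, 14], [0, 0, 0, 0, 0, 0, 14], [0, 0, 0, 0, 0, 0, 14]],
])

```text
time: 44.2
position: [0.7029, -0.0351, 0.1004]
tool_rot: [-0.0, 1.569, 0.0]
ft_force: [0.1, -0.2, 2.4]
grip_width: 0.229
```

Emit:
servo_tool([
  [[0, 0, 0, -30, 0, 0, 14], [0, 0, 0, -70, 0, 0, 14], [0, 0, 0, -110, 0, 0, 14], [0, 0, 0, -130, 0, 0, 14], [0, 0, 0, -130, 0, 0, 14]],
])

```text
time: 44.82
position: [0.7029, -0.0352, 0.2307]
tool_rot: [-0.0, 1.568, 0.0]
ft_force: [0.7, 0.0, -0.8]
grip_width: 0.23
```

```bash
python3 - <<'E'
from plan import *
step([0,0,0,20,80,1.3]); print(load()[0]); st(); i,im=snap('wrist','w18.png')
h=cv2.cvtColor(im,cv2.COLOR_RGB2HSV)
m=cv2.inRange(h,(3,130,40),(16,255,255)); 
for c in cv2.findContours(m,0,2)[0]:
    if cv2.contourArea(c)>60: print(cv2.boundingRect(c),cv2.minAreaRect(c))
p=ctrl.get_state()['position']; r=R.from_rotvec(ctrl.get_state()['tool_rot'])
for n,v in (('top near',[-37,10,0]),('top far',[-37,-10,0]),('bot near',[-1,10,0]),('topL',[-37,10,-10]),('topR',[-37,10,10]),('probe end',[94,0,0])): print(n,proj(i,p+r.apply(np.array(v)/1000)).round(1))
print(to([.6197,-.2486,.26],0)) 
E
```

```text
[ 0.7012192  -0.03481149  0.23      ]
t 44.83 p [ 0.7029 -0.0352  0.2307] F [ 0.7  0.  -0.8] g 0.23
[[0.003, -0.0, 1.0], [0.0, 1.0, 0.0], [-1.0, 0.0, 0.003]] [-0.27  0.45  0.41  1.3  -0.18  1.42  0.13]
(241, 220, 38, 33) ((259.5, 236.0), (32.0, 37.0), 90.0)
top near [[254.6 244.9]]
top far [[254.8 278.4]]
bot near [[255.4 216.9]]
topL [[235.1 244.9]]
topR [[274.2 244.9]]
probe end [[256.6 187.7]]
(array([ -30. , -213.8,  -81.5]), np.float64(0.0))
```

Emit:
servo_tool([
  [[0, 0, 0, -20, -30, -10, 14], [0, 0, 0, -30, -80, -30, 14], [0, 0, 0, -30, -130, -50, 14], [0, 0, 0, -30, -180, -68, 14], [0, 0, 0, -30, -212.3, -81.5, 14]],
])

```text
time: 45.5
position: [0.6182, -0.2504, 0.2568]
tool_rot: [0.002, 1.575, -0.002]
ft_force: [0.7, -0.5, -0.5]
grip_width: 0.231
```

Emit:
servo_tool([
  [[0, 0, 0, 0, 0, 0, 14], [0, 0, 0, 20, 0, 0, 14], [0, 0, 0, 40, 0, 0, 14], [0, 0, 0, 48, 0, 0, 14], [0, 0, 0, 48, 0, 0, 14]],
])

```text
time: 46.12
position: [0.6206, -0.2464, 0.21]
tool_rot: [-0.001, 1.573, 0.002]
ft_force: [0.4, 0.2, -0.3]
grip_width: 0.232
```

```bash
python3 - <<'E'
from plan import *
step([0,0,0,-30,-212.3,-81.5],[0,0,0,48,0,0]); print(load()[0]); st(); i,im=snap('wrist','w19.png')
g=cv2.cvtColor(im,cv2.COLOR_RGB2GRAY)
print('hole',proj(i,[.622,-.250,.108]),'end',proj(i,ctrl.get_state()['position']-[0,0,.094]))
for v in range(150,224,2): print(v,' '.join('%3d'%x for x in g[v,236:286:1]))
E
```

```text
[ 0.6197192  -0.24711149  0.212     ]
t 46.12 p [ 0.6206 -0.2464  0.21  ] F [ 0.4  0.2 -0.3] g 0.232
[[-0.002, -0.001, 1.0], [0.001, 1.0, 0.001], [-1.0, 0.001, -0.002]] [-0.03  0.39  0.49  1.43 -0.18  1.37  0.47]
hole [[259.48645498 189.61286801]] end [[258.40701322 189.37943947]]
150  22  23  25  28  28  28  29  30  29  28  31  29  29  30  30  29  29  29  29  29  29  28  29  29  27  29  29  29  29  29  29  28  27  33  88  67  41  36  37  55  76  79  78  77  77  84  75  75  78  78
152  26  28  26  28  28  29  30  28  29  29  29  29  28  28  28  28  30  29  30  28  30  30  29  28  29  28  29  29  30  29  28  29  28  30  71  75  46  36  36  54  74  79  77  79  77  83  82  77  76  76
154  28  30  28  28  28  29  29  28  29  29  30  29  28  28  30  29  28  28  29  30  28  29  30  28  29  29  27  28  28  30  29  29  27  29  59  86  51  37  37  48  75  79  78  79  77  77  87  79  76  76
156  27  28  29  27  28  29  27  29  30  29  29  29  29  28  28  29  28  28  29  29  29  28  30  29  30  27  30  28  31  30  29  29  28  28  58  89  51  37  36  40  73  79  78  79  77  78  81  78  78  76
15
[... 6029 characters left out ...]
  69  65  68  68  69  69  67  69  69  67  66  80 180  99  42  77  87  99 127  91  35  14
218   9  16  16  15  15  16  14  15  41  63  50  48  63  70  68  71  70  70  71  67  64  66  69  68  70  69  65  64  67  68  68  68  68  69  68  69  69  69  69  53  37  17   9  14  16  14  21  13   2   6
220   9  12  12  11  12  11   9  10  34  60  59  60  60  60  59  60  60  60  60  61  59  60  59  59  59  60  59  59  60  60  60  60  59  60  59  60  60  63  62  42  17   9  11  12   9  12  10   8   8   6
222   9  11  12  10  11  12  12  11  39  55  57  58  58  57  58  58  58  56  57  57  59  57  58  58  58  59  57  58  58  57  58  57  58  56  57  58  58  58  57  38  14  10  10  10   9  10  11  12   7   9
```

Emit:
servo_tool([
  [[0, 0, 0, 0, -1.8, 0, 14], [0, 0, 0, 4, -1.8, 0, 14], [0, 0, 0, 9, -1.8, 0, 14], [0, 0, 0, 14, -1.8, 0, 14], [0, 0, 0, 18, -1.8, 0, 14]],
])

```text
time: 46.8
position: [0.6207, -0.2491, 0.1929]
tool_rot: [-0.0, 1.571, 0.001]
ft_force: [0.7, 0.2, 1.1]
grip_width: 0.231
```

Emit:
servo_tool([
  [[0, 0, 0, 8, 0, 0, 14], [0, 0, 0, 16, 0, 0, 14], [0, 0, 0, 24, 0, 0, 14], [0, 0, 0, 31, 0, 0, 14], [0, 0, 0, 33, 0, 0, 14]],
])

```text
time: 47.42
position: [0.6205, -0.249, 0.1597]
tool_rot: [-0.0, 1.572, 0.001]
ft_force: [1.3, -0.6, 0.3]
grip_width: 0.231
```

Emit:
servo_tool([
  [[0, 0, 0, 2, 0, 0, 14], [0, 0, 0, 4, 0, 0, 14], [0, 0, 0, 4, 0, 0, 14]],
])

```text
time: 47.8
position: [0.6211, -0.2495, 0.1582]
tool_rot: [-0.0, 1.569, 0.0]
ft_force: [-2.0, 1.0, 5.6]
grip_width: 0.223
```

Emit:
servo_tool([
  [[0, 0, 0, 1.5, 0, 0, 14], [0, 0, 0, 1.5, 0, 0, 14]],
])

```text
time: 48.05
position: [0.6214, -0.2498, 0.1579]
tool_rot: [-0.001, 1.568, -0.0]
ft_force: [-2.6, 0.9, 9.6]
grip_width: 0.228
```

Emit:
servo_tool([
  [[0, 0, 0, 0, 0, 0, 30], [0, 0, 0, 0, 0, 0, 30], [0, 0, 0, -3, 0, 0, 32], [0, 0, 0, -40, 0, 0, 34], [0, 0, 0, -90, 0, 0, 34]],
])

```text
time: 48.68
position: [0.62, -0.2487, 0.2442]
tool_rot: [0.0, 1.574, 0.001]
ft_force: [-0.1, -0.6, 0.2]
grip_width: 0.387
```

```bash
python3 - <<'E'
from plan import *
step([0,0,0,18,-1.8,0],[0,0,0,37,0,0],[0,0,0,1.5,0,0],[0,0,0,-90,0,0]); print(load()[0]); st(); i,im=snap('wrist','w20.png')
h=cv2.cvtColor(im,cv2.COLOR_RGB2HSV)
m=cv2.inRange(h,(3,130,40),(14,255,255)); 
for c in cv2.findContours(m,0,2)[0]:
    if cv2.contourArea(c)>60: print(cv2.boundingRect(c))
print('exp head top',proj(i,[.6205,-.2595,.195]),proj(i,[.6205,-.2395,.159]))
print(to([.4757,-.334,.19],5.6))
E
```

```text
[ 0.6197192  -0.24891149  0.2455    ]
t 48.67 p [ 0.62   -0.2487  0.2442] F [-0.1 -0.6  0.2] g 0.387
[[-0.003, -0.0, 1.0], [0.001, 1.0, 0.0], [-1.0, 0.001, -0.003]] [-0.02  0.38  0.49  1.38 -0.18  1.43  0.47]
(252, 185, 25, 34)
(100, 18, 16, 32)
exp head top [[258.32348085 217.26863933]] [[258.63241742 181.93487765]]
(array([  55.5,  -85.1, -144. ]), np.float64(-5.6))
```

Emit:
servo_tool([
  [[0, 0, 0, 0, -25, -40, 0], [0, 0, 0, 0, -45, -85, 0], [0, 0, 0, 10, -70, -130, 0], [0, 0, 0, 40, -85, -143.5, 0], [0, 0, 0, 60, -85, -143.5, 0]],
])

```text
time: 49.35
position: [0.475, -0.3362, 0.1842]
tool_rot: [0.003, 1.571, -0.003]
ft_force: [0.1, 0.2, -0.5]
grip_width: 0.017
```

```bash
python3 - <<'E'
from plan import *
step([0,0,0,60,-85,-143.5]); print(load()[0]); st(); i,im=snap('wrist','w21.png'); si,s=snap('side','s21.png'); ti,t=snap('top','t21.png')
for A,c,b in blobs(im,(45,100,30),(85,255,255),40): print('w green',A,c,b,plane(i,[c],.117)[0].round(4))
print('w exp', proj(i,[.4771,-.3358,.117]))
for n,I,m in (('s',si,s),('t',ti,t)):
  for k,lo,hi in (('red',(0,120,60),(8,255,255)),('red',(172,120,60),(180,255,255)),('yel',(16,120,80),(32,255,255)),('or',(6,150,80),(15,255,255))):
    for A,c,b in blobs(m,lo,hi,4):
        if A<400: print(n,k,A,c)
print('exp side', {k:proj(si,p)[0].round(0) for k,p in dict(bail=[.52,-.261,.111],capN=[.6035,-.2974,.14],capF=[.595,-.229,.14],th=[.621,-.249,.177]).items()})
E
```

```text
[ 0.4762192  -0.33391149  0.1855    ]
t 49.35 p [ 0.475  -0.3362  0.1842] F [ 0.1  0.2 -0.5] g 0.017
[[-0.0, 0.004, 1.0], [-0.0, 1.0, -0.004], [-1.0, -0.0, -0.0]] [ 0.08  0.21  0.57  1.7  -0.12  1.26  0.67]
w green 1910 [234.1  50. ] [216  16  36  70] [ 0.4579 -0.2181  0.117 ]
w green 578 [256.6 198.6] [244 185  26  28] [ 0.4742 -0.3371  0.117 ]
w exp [[259.94238239 197.14976437]]
s red 5 [329.8 147.6]
s yel 64 [310.7 128.8]
s or 11 [302.3 113.5]
t red 9 [347. 196.]
t yel 32 [371.5 163.5]
t yel 30 [353.7 165.2]
t yel 32 [362.5 164.5]
t yel 32 [345.5 166.5]
t or 15 [356.9 154.5]
exp side {'bail': array([331., 146.]), 'capN': array([315., 126.]), 'capF': array([305., 134.]), 'th': array([302., 118.])}
```

Emit:
servo_tool([
  [[0, 0, 0, 30, -0.5, 0, 0], [0, 0, 0, 58, -0.5, 0, 0], [0, 0, 0, 66, -0.5, 0, 0], [0, 0, 0, 71, -0.5, 0, 0], [0, 0, 0, 75, -0.5, 0, 0]],
])

```text
time: 50.12
position: [0.478, -0.3348, 0.1113]
tool_rot: [-0.0, 1.569, 0.001]
ft_force: [-2.3, 3.1, 11.6]
grip_width: 0.007
```

Emit:
servo_tool([
  [[0, 0, 0, 2, 0, 0, 0], [0, 0, 0, 3, 0, 0, 0], [0, 0, 0, 3, 0, 0, 0]],
])

```text
time: 50.5
position: [0.4782, -0.3348, 0.1111]
tool_rot: [0.001, 1.568, 0.001]
ft_force: [-6.8, 6.2, 19.8]
grip_width: 0.004
```

Button bottomed (hard stop at 0.111 m). Retract, check, hand in.

Emit:
servo_tool([
  [[0, 0, 0, -40, 0, 0, 0], [0, 0, 0, -90, 0, 0, 0], [0, 0, 0, -140, 0, 0, 0], [0, 0, 0, -140, 0, 0, 0]],
])

```text
time: 51.0
position: [0.4798, -0.337, 0.2526]
tool_rot: [-0.004, 1.561, -0.004]
ft_force: [0.1, 0.1, 0.6]
grip_width: 0.005
```

```bash
python3 - <<'E'
from plan import *
from bench import close_job
st(); si,s=snap('side','s22.png'); ti,t=snap('top','t22.png')
for n,I,m in (('s',si,s),('t',ti,t)):
  for k,lo,hi in (('red',(0,120,60),(8,255,255)),('yel',(16,120,80),(32,255,255)),('or',(6,150,80),(15,255,255)),('green',(45,100,40),(85,255,255))):
    for A,c,b in blobs(m,lo,hi,4):
        if A<400: print(n,k,A,c)
print(close_job())
E
```

```text
t 51.0 p [ 0.4798 -0.337   0.2526] F [0.1 0.1 0.6] g 0.005
[[0.01, -0.0, 1.0], [-0.005, 1.0, 0.0], [-1.0, -0.005, 0.01]] [ 0.07  0.18  0.57  1.6  -0.1   1.38  0.65]
s red 4 [329.8 147.8]
s yel 63 [310.8 128.7]
s or 11 [302.3 113.5]
s or 4 [305.8 121.5]
s green 6 [359.8 142.3]
s green 82 [343.2 164.8]
t red 9 [347. 196.]
t yel 32 [371.5 163.5]
t yel 30 [353.7 165.2]
t yel 32 [362.5 164.5]
t yel 31 [345.5 166.4]
t or 14 [356.6 154.4]
t green 166 [335.2 219.4]
the job is handed in; nothing more can be done
None
```

The incubation is started and the job is handed in at about 51 s of robot time; no verdict was reported. Everything was done in the order asked.

- **Tubes:** Four yellow-capped tubes were in the rack, and all four went into the bucket's tube holes. Each stopped against the bottom at the right height. Neither white-capped tube was touched.
- **Knock:** The bucket was knocked about 17 mm aside before the fourth tube. I measured its position again before placing that tube.
- **Bucket:** I raised the bail, lifted the bucket by it with no visible tilt, and lowered it until it stood on the floor of the well. The gripper height there matched a seated bucket, and the load came off.
- **Bail:** It is folded down to the side of the control strip, about level. It met no resistance when I pushed it the last bit.
- **Thermometer:** It is fully home in its hole. It stopped firmly at the expected height, and the camera showed the head within about 3 pixels of where it should be.
- **Start button:** I pressed it to its hard stop, about 6 mm, with 20 N at the wrist.

The last top and side camera readings show the caps, bail band and thermometer where they were just before the button press, and the arm is clear. These last readings were colour detections compared with expected positions, because I had used all 16 picture views. I did not look again at the jars at the end, but no contact with them showed up during the run.

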